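Gather the loose column plugs in the counting corner and hold them for the camera

ROBOT

A 7-joint arm with a two-finger parallel gripper is mounted at the origin on the work surface. World frame = base frame: x ahead of the robot, y to its left, z up, the work surface at z = 0. Lengths are in m, angles in rad, forces in N, time in s.
With the tool pointing down it reaches from about 0.4 to 0.85 m from the base axis. Payload 10.4 kg.
Tool frame: the origin (TCP) lies between the finger pads; the fingertips stand 17 mm ahead of it and the grasp point (between the pads) lies 2 mm behind it; x points along the fingers, y is the direction in which the jaws open and shut, and the axes are right-handed (so a half turn about x gives the same grasp; the last joint's range is limited). The gripper opens to 87 mm and grips with 3 to 60 N. Pads are 19 mm wide; open, the fingers measure 117 mm over their backs; the gripper's body (75 mm by 190 mm) begins 51 mm behind the grasp point.
Start: joints at [-1.147, 0.332, -0.065, 1.46, 0.022, 1.35, -0.088], TCP at [0.27, 0.564, 0.24] pointing down, gripper open.
Joint ranges: [-2.6, 2.6], [-0.5, 2.12], [-1.47, 1.34], [0.16, 2.42], [-1.27, 4.41], [0.06, 2.06], [-2.6, 2.6]. Speed limits (rad/s): [2.22, 2.22, 2.79, 2.79, 3.14, 3.14, 3.14].

INTERFACE

Orientations are given as a unit quaternion [x, y, z, w].
In Python, from bench import r, optics, close_job gives the robot as it stands.
- The arm moves only by the shell command python3 -m inch 'ROWS' [OPENING] [FORCE]. ROWS is JSON, a list of rows, each an object with "translation": the shift along the tool's x, y, z in cm, a list of three; "spin": the turn about the tool's x in degrees. In form: [{"translation": [tx, ty, tz], "spin": spin}, ...]. A call has 1 to 20 rows; each row shifts and turns the pose as measured when the row begins, along the tool's axes as they then stand; what a row does not reach is not made up. A row lasts 1/8 s, in which the tool goes at most 62.5 mm and 10.7 degrees, less where a joint would pass 70% of its speed; a pose out of reach is approached as far as the arm can. A call is refused whole if a number of a shift passes 6.25 or a number of a turn 10.7, either way. A call with a gripper value outside its range is refused whole. OPENING is the closure, from 0 (fully open) to 1 (shut), set as the call begins (- or left out, the last holds). The fingers move at their own pace and stop on an object; FORCE is the grip in N (left out, the last holds). Time passes only in rows, so rows that do not move let the fingers close. It gives the time, the measured TCP pose, the force and the opening at its end, in the units of the state.
- r.read_state(): the state, without advancing time (a new reading comes with each control period).
- optics.camera(name): name is "scene" or "top"; returns the picture (400x640x3 uint8, red, green, blue); there is no depth.
- optics.camera_model(name): a dict with "camera_matrix" (3x3 intrinsics, pixels), "world_from_camera" (4x4, takes a point from camera to world coordinates). Camera axes: x right, y down, z forward; pixel columns grow to the right and rows downward; lengths in m; the calibration is good to about 2 mm. A picture is of the moment at which its call begins. camera_model takes no time and is no camera call.
- close_job(): hands the job in, once; it reports no verdict.
The state is a dict: "time": time; "joint_positions": joint angles; "joint_vel": joint speeds; "joint_torque": joint torques, N m; "ee_pos": TCP position; "eef_rot": TCP orientation; "ft_force": force on the tool from outside, world axes, zero at the start; "torque": the same for the moment, N m; "width": finger opening in m.
Only numpy, scipy, OpenCV 4.12 (cv2) and the standard library are available. Lean on these libraries where they do the work, as an engineer would, in place of code of your own. Each camera call takes 0.05 s, during which the arm holds its last target.

TASK

Take the plug tray by its centre handle, lift it and, keeping it level, bring it a little above the counting station's round pad and turn it so that its cut corner faces the camera. Then tip the tray about 25 degrees towards the camera, cut corner down, until all four loose plugs have slid into the cut corner, without spilling any, and without the tray touching the station. Finish while holding it still there, tilted in your grip and clear of the station, and leave the other things on the bench alone.

Things in the scene. Friction and masses are not known exactly. Their poses are not given: they have to be found in the camera images.
- tray: Loose open grey plastic tray, a 148 mm square with one corner cut off; walls 4 mm thick, 32 mm high, floor 4 mm, slippery; 0.14 to 0.28 kg. Origin: centre of the square on its underside; z up. Its x axis points from the centre straight at the cut corner (so the walls run at 45 degrees to x). Two struts rise from its two side corners (at +y and -y) to the handle over the middle.
- tray_handle (a point): Where to grip the tray's handle: on its centre line, 85 mm above the tray's origin. The handle is a rectangular block, 12 mm thick along the tray's x, 44 mm wide along its y, reaching from 60 to 105 mm above the underside; grip it from above across its 12 mm thickness.
- tray_corner (a point): Lower outer edge of the tray's cut corner, in the middle of the cut: 83 mm from the tray's origin along its x axis, at the height of the underside. The cut face is 44 mm long.
- station: Fixed counting station: aluminium base plate 310 x 90 x 8 mm, with a black round pad (76 mm across, top 11 mm above the table) near one end and a small white camera on a post at the other. Origin: under the pad's centre, on the table. Its x axis points from the pad to the post, 232 mm away; the camera head is 42 mm wide and reaches 153 mm above the table.
- station_lens (a point): Front centre of the camera's lens: 193 mm from the pad's centre along the station's x axis, 132 mm above the table; it looks back over the pad.
- plug1: Loose white plastic plug, a flat disc of 22 mm diameter and 12 mm height, 10 g, lying in the tray (one of four alike); slides on the tray floor at a tilt of about 10 to 15 degrees. Origin: centre of its underside.
- plug2: Loose white plastic plug, a flat disc of 22 mm diameter and 12 mm height, 10 g, lying in the tray (one of four alike); slides on the tray floor at a tilt of about 10 to 15 degrees. Origin: centre of its underside.
- plug3: Loose white plastic plug, a flat disc of 22 mm diameter and 12 mm height, 10 g, lying in the tray (one of four alike); slides on the tray floor at a tilt of about 10 to 15 degrees. Origin: centre of its underside.
- plug4: Loose white plastic plug, a flat disc of 22 mm diameter and 12 mm height, 10 g, lying in the tray (one of four alike); slides on the tray floor at a tilt of about 10 to 15 degrees. Origin: centre of its underside.
- jar1: Closed white sample jar, 51 mm across its lid, 60 mm high; a bystander. Origin: centre of the underside.
- jar2: Closed white sample jar, 51 mm across its lid, 60 mm high; a bystander. Origin: centre of the underside.
- jar3: Closed white sample jar, 51 mm across its lid, 60 mm high; a bystander. Origin: centre of the underside.
- beaker1: Empty glass beaker, 60 mm across, 80 mm high; a bystander. Origin: centre of the underside.
- beaker2: Empty glass beaker, 60 mm across, 80 mm high; a bystander. Origin: centre of the underside.
- wash1: White plastic wash bottle with a bent spout, 60 mm across, about 195 mm high; a bystander. Origin: centre of the underside.
- spatula: Narrow steel laboratory spatula, 180 mm long, up to 14 mm wide, 4 mm thick, lying on the table; a bystander. Origin: centre of its underside.

How it is judged:
On the way:
1. the tray is lifted, level, above the pad with its cut corner facing the camera (horizontal distance between tray and station below 0.06 m and angle between the y axis of tray and the y axis of station, either way round below 0.2 rad and horizontal distance between tray_corner and station_lens below 0.19 m and height (world z) of tray between 0.025 and 0.22 m and angle between tray's own z axis and vertical below 0.2 rad), for 0.2 s.
At the end, for the whole second after the job is handed in: Gripper holds the tray still over the pad (centre within 60 mm, below 220 mm), cut corner facing the camera within 0.2 rad and over 20 mm above the table, tipped 16 to 37 degrees, under 10 sideways, not touching the station; all four plugs over 30 mm from its centre towards the cut corner (horizontal distance between tray and station below 0.06 m and angle between the y axis of tray and the y axis of station, either way round below 0.2 rad and horizontal distance between tray_corner and station_lens below 0.19 m and height (world z) of tray below 0.22 m and angle between tray's own x axis and vertical between 1.8508 and 2.2208 rad and angle between tray's own y axis and vertical between 1.4008 and 1.7408 rad and angle between tray's own z axis and vertical below 0.8 rad and height (world z) of tray_corner above 0.02 m and contact force between the fingers and tray above 2 N and contact force between tray and station below 0.2 N and linear speed of tray below 0.03 m/s and x of plug1 in the frame of tray between 0.03 and 0.08 m and z of plug1 in the frame of tray between -0.002 and 0.03 m and linear speed of each of plug1, plug2, plug3, plug4 below 0.05 m/s and x of plug2 in the frame of tray between 0.03 and 0.08 m and z of plug2 in the frame of tray between -0.002 and 0.03 m and x of plug3 in the frame of tray between 0.03 and 0.08 m and z of plug3 in the frame of tray between -0.002 and 0.03 m and x of plug4 in the frame of tray between 0.03 and 0.08 m and z of plug4 in the frame of tray between -0.002 and 0.03 m); the arm keeps its last pose, push and grip.
It fails at once if another thing on the bench was disturbed (moved more than 30 mm) (distance of any of jar1, jar2, jar3, beaker1, beaker2, wash1, spatula from where it was at the start of the episode above 0.03 m).
It fails at once if the tray was pushed against the station (contact force between tray and station above 2 N).
It also fails if it takes over 42 s, if anything falls off the work surface, if the arm or the gripper's body presses on something with over 40 N, if the wrist force passes 120 N, or if a joint passes its speed limit or range.

## Working session

There is one attempt and no reset: what is moved stays moved. The work goes in short steps, Python scripts to look and compute and a shell command to move; the robot and the scene stay as the last step left them, time stands still between calls to the robot, and variables do not carry over. Pictures are saved under pics/ and viewed, and the job is handed in when it is done.

```bash
ls; mkdir -p pics; python3 - <<'E'
from bench import r, optics
import cv2
for n in ("scene","top"):
    cv2.imwrite(f"pics/{n}0.png",optics.camera(n)[:,:,::-1])
    print(optics.camera_model(n))
print(r.read_state())
E
```

```text
pics
{'camera_matrix': array([[391.44291884,   0.        , 317.75895792],
       [  0.        , 391.44291884, 194.57559982],
       [  0.        ,   0.        ,   1.        ]]), 'world_from_camera': array([[-0.89508431,  0.25233638, -0.3676281 ,  1.02111042],
       [ 0.44553773,  0.53921334, -0.71466433,  0.89038749],
       [ 0.01789416, -0.80347702, -0.59506678,  0.77565084],
       [ 0.        ,  0.        ,  0.        ,  1.        ]])}
{'camera_matrix': array([[418.61103445,   0.        , 321.23833121],
       [  0.        , 418.61103445, 205.37673461],
       [  0.        ,   0.        ,   1.        ]]), 'world_from_camera': array([[ 0.00819039, -0.9968145 ,  0.07933334,  0.48696162],
       [-0.99991628, -0.00895895, -0.00933661,  0.08240236],
       [ 0.01001761, -0.07925023, -0.99680442,  1.26510319],
       [ 0.        ,  0.        ,  0.        ,  1.        ]])}
{'time': 0.1, 'joint_positions': array([-1.14661879,  0.33282012, -0.06471099,  1.46083852,  0.02157117,
        1.34990764, -0.08852127]), 'joint_vel': array([ 0.00011608, -0.00115122,  0.00110912, -0.00216048, -0.00069578,
       -0.00171826, -0.00147785]), 'joint_torque': array([ 7.14471953e-04, -6.24541855e+01,  2.40550964e-02, -3.90721464e+01,
       -6.16070791e-02,  3.66045535e-02,  7.43746295e-05]), 'ee_pos': array([0.26988741, 0.56336854, 0.23883534]), 'eef_rot': array([ 0.15620549,  0.68962819, -0.15709178,  0.68944542]), 'ft_force': array([-0.10483581,  0.60404403, -0.46053484]), 'torque': array([ 0.07315699, -0.00306251,  0.06152021]), 'width': 0.08662456126278219}
```

View pics/scene0.png

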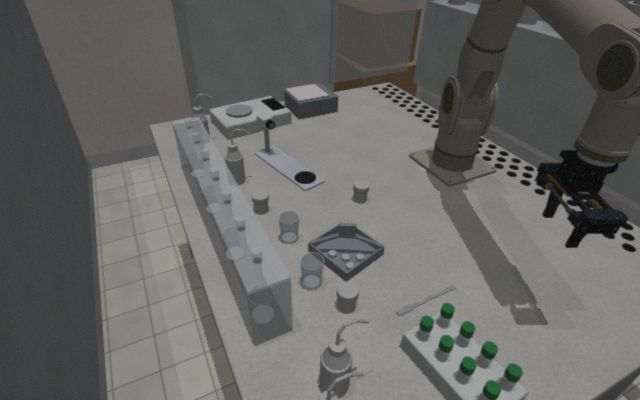

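View pics/top0.png

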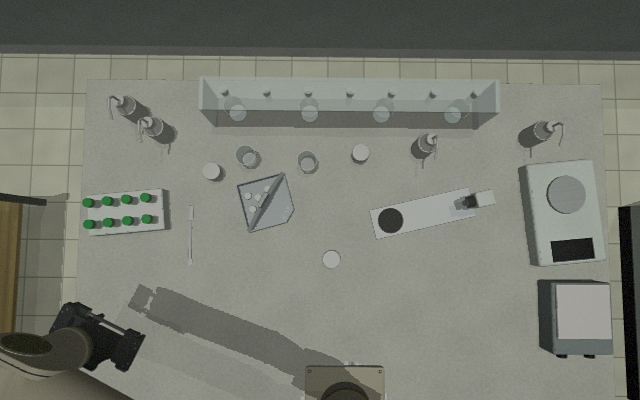

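```bash
python3 - <<'E'
import cv2
a=cv2.imread("pics/top0.png")
cv2.imwrite("pics/tc.png",cv2.resize(a[135:245,180:350],None,fx=4.7,fy=4.7,interpolation=cv2.INTER_CUBIC))
cv2.imwrite("pics/tc2.png",cv2.resize(a[170:250,355:505],None,fx=5,fy=5,interpolation=cv2.INTER_CUBIC))
a=cv2.imread("pics/scene0.png")
cv2.imwrite("pics/sc.png",cv2.resize(a[210:290,290:400],None,fx=7,fy=7,interpolation=cv2.INTER_CUBIC))
E
```

```text
(no output)
```

View pics/tc.png

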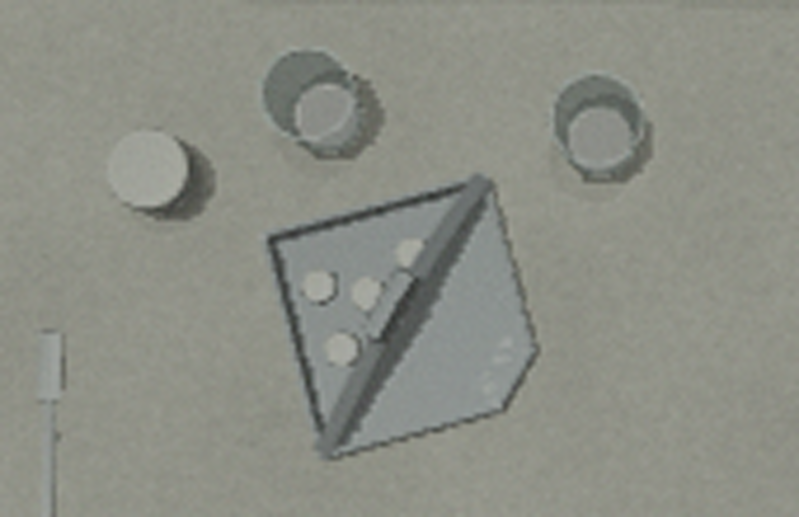

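View pics/tc2.png

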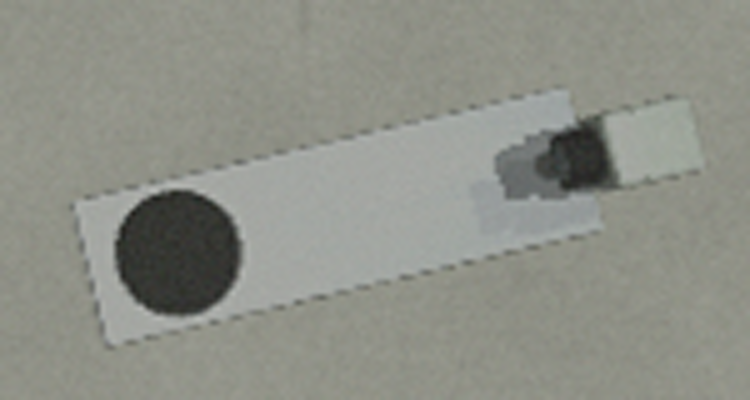

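View pics/sc.png

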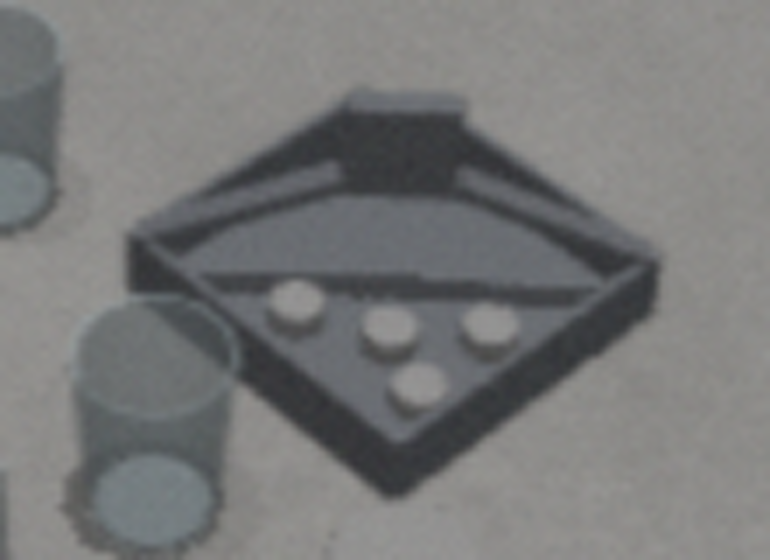

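```bash
cat > h.py <<'E'
import numpy as np
from bench import optics
def ray(n,uv,z):
    m=optics.camera_model(n);K=m["camera_matrix"];T=m["world_from_camera"]
    d=T[:3,:3]@np.linalg.solve(K,[uv[0],uv[1],1.]);o=T[:3,3]
    return (o+d*(z-o[2])/d[2])[:3]
def proj(n,p):
    m=optics.camera_model(n);K=m["camera_matrix"];T=np.linalg.inv(m["world_from_camera"])
    q=K@(T[:3,:3]@np.array(p)+T[:3,3]);return q[:2]/q[2]
def crop(uv,x0,y0,f): return ((uv[0]+.5)/f-.5+x0,(uv[1]+.5)/f-.5+y0)
def fit(loc,w):
    loc=np.array(loc);w=np.array(w)[:,:2]
    L=loc-loc.mean(0);W=w-w.mean(0)
    a=np.arctan2((L[:,0]*W[:,1]-L[:,1]*W[:,0]).sum(),(L*W).sum())
    R=np.array([[np.cos(a),-np.sin(a)],[np.sin(a),np.cos(a)]])
    t=w.mean(0)-R@loc.mean(0)
    return t,a,(loc@R.T+t-w)
E
python3 - <<'E'
from h import *
C=[(270,238),(485,178),(328,457),(538,350),(503,411)]
# tray x points to image right(-y). left of x (y+) is +x world -> image up
loc=[(-.10465,0),(0,.10465),(0,-.10465),(.083,.022),(.083,-.022)]
w=[ray("top",crop(c,180,135,4.7),.032) for c in C]
t,a,e=fit(loc,w);print("tray",t,a,np.degrees(a));print(e*1000)
for c in [(413,270),(375,340)]: print("handle end",ray("top",crop(c,180,135,4.7),.105))
S=[(179,252)];p=ray("top",crop(S[0],355,170,5),.011);print("pad",p)
c=[ray("top",crop(k,355,170,5),.008) for k in [(73,203),(568,88),(602,231),(110,348)]]
for u,v in((c[0],c[1]),(c[3],c[2])): d=v-u;print(np.arctan2(d[1],d[0]),np.linalg.norm(d))
sc=[(132,262,.0,),(395,500,0)]
# scene check
R=lambda l,z:[t[0]+np.cos(a)*l[0]-np.sin(a)*l[1],t[1]+np.sin(a)*l[0]+np.cos(a)*l[1],z]
for l,z in (((-.10465,0),0),((0,.10465),.032),((0,-.10465),.032),((0,.022),.105),((0,-.022),.105)):
    q=proj("scene",R(l,z));print(l,(q-[290,210])*7+3)
q=crop((458,150),355,170,5)
E
```

```text
tray [0.59358195 0.23291891] -2.0719888891459615 -118.71621854606337
[[ 1.21523873  4.12481263]
 [ 3.24206815 -3.22445353]
 [-3.48107036  2.09609932]
 [-0.43729849 -1.3714871 ]
 [-0.53893804 -1.62497132]]
handle end [0.61515042 0.22149045 0.105     ]
handle end [0.57337798 0.24313679 0.105     ]
pad [ 0.54460107 -0.13733859  0.011     ]
-1.3339237285783085 0.3094017496626691
-1.3307435413633535 0.30629699649395825
(-0.10465, 0) [393.03495467 503.3090542 ]
(0, 0.10465) [125.43946359 230.34944977]
(0, -0.10465) [661.94767403 252.02460829]
(0, 0.022) [346.16225663  96.88233136]
(0, -0.022) [463.73430679 101.50424976]
```

```bash
cat >> h.py <<'E'
from scipy.spatial.transform import Rotation as Ro
def st(pr=True):
    from bench import r
    s=r.read_state();M=Ro.from_quat(s["eef_rot"]).as_matrix()
    np.set_printoptions(precision=4,suppress=True)
    b=-M[:,0]
    print("t",s["time"],"p",s["ee_pos"],"w",s["width"],"F",s["ft_force"])
    print("q",s["joint_positions"]);print("tool y az",np.degrees(np.arctan2(M[1,1],M[0,1])),"z",M[2,1],"tilt",np.degrees(np.arccos(b[2])),"lean az",np.degrees(np.arctan2(b[1],b[0])))
    return s,M
E
python3 - <<'E'
from h import *
s,M=st();print(M)
g=np.array([.594,.2325,.089]); 
print(M.T@(g-s["ee_pos"])*100)
E
```

```text
t 0.1 p [0.2699 0.5634 0.2388] w 0.08662456126278219 F [-0.1048  0.604  -0.4605]
q [-1.1466  0.3328 -0.0647  1.4608  0.0216  1.3499 -0.0885]
tool y az 64.40162373661683 z -0.0012795127606067547 tilt 0.07332538993656484 lean az 65.5484902578591
[[-0.0005  0.4321  0.9018]
 [-0.0012  0.9018 -0.4321]
 [-1.     -0.0013  0.    ]]
[ 15.0049 -15.8164  43.5251]
```

```bash
python3 -m inch '[{"translation":[0,-1.95,5.4],"spin":0},{"translation":[0,-1.95,5.4],"spin":0},{"translation":[0,-1.95,5.4],"spin":0},{"translation":[0,-1.95,5.4],"spin":0},{"translation":[0,-1.95,5.4],"spin":0},{"translation":[0,-1.95,5.4],"spin":0},{"translation":[0,-1.95,5.4],"spin":0},{"translation":[0,-1.95,5.4],"spin":3.1}]' 0 30; python3 - <<'E'
from h import *
s,M=st()
g=np.array([.594,.2325,.083]); 
print(M.T@(g-s["ee_pos"])*100)
E
```

```text
time: 1.1
ee_pos: [0.5973, 0.2309, 0.2351]
eef_rot: [0.17, 0.688, -0.173, 0.684]
ft_force: [0.3, 0.5, 0.4]
width: 0.0872
t 1.1 p [0.5973 0.2309 0.2351] w 0.08719879398015075 F [0.308  0.4517 0.3711]
q [-0.5873  0.3714  0.1945  1.4282 -0.0713  1.3551  0.6902]
tool y az 61.891768654227576 z -0.005223055576916297 tilt 0.3585285198228077 lean az 28.475064632381553
[15.215   0.0679 -0.3136]
```

```bash
python3 -m inch '[{"translation":[3.8,0,-0.3],"spin":0.6},{"translation":[3.8,0,0],"spin":0},{"translation":[3.8,0,0],"spin":0},{"translation":[2.5,0,0],"spin":0}]'; python3 - <<'E'
from h import *
import cv2
s,M=st()
g=np.array([.594,.2325,.083]); 
print(M.T@(g-s["ee_pos"])*100)
a=optics.camera("scene")[:,:,::-1]
cv2.imwrite("pics/s1.png",cv2.resize(a[140:300,280:480],None,fx=3.5,fy=3.5,interpolation=cv2.INTER_CUBIC))
E
```

```text
time: 1.6
ee_pos: [0.5983, 0.2248, 0.0926]
eef_rot: [0.177, 0.684, -0.181, 0.684]
ft_force: [-0.4, 0.7, 0.6]
width: 0.0871
t 1.6 p [0.5983 0.2248 0.0926] w 0.08710203075325815 F [-0.3794  0.6685  0.595 ]
q [-0.5725  0.4798  0.1826  1.5898 -0.0909  1.0848  0.6912]
tool y az 60.64138704270893 z -0.005555957122056865 tilt 0.3186149456136528 lean az 63.04541999612763
[ 0.9565  0.4668 -0.7515]
```

View pics/s1.png

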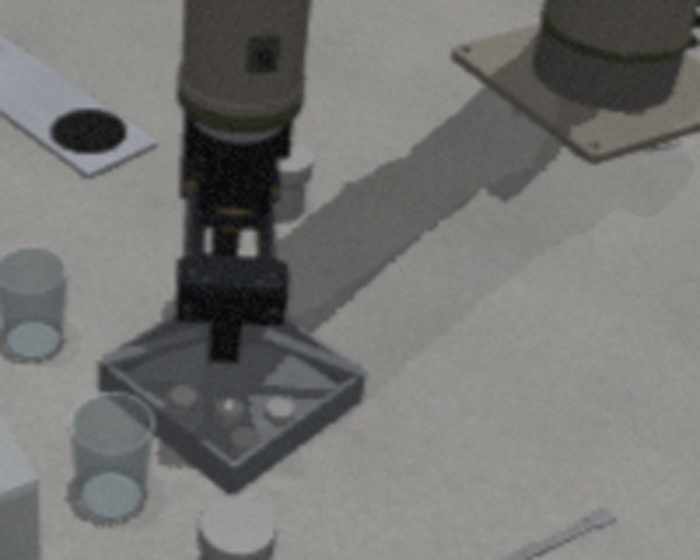

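```bash
python3 -m inch '[{"translation":[0.9,0.5,-0.75],"spin":-0.6},{"translation":[0,0,0],"spin":0}]';  python3 -m inch '[{"translation":[0,0,0],"spin":0},{"translation":[0,0,0],"spin":0},{"translation":[0,0,0],"spin":0},{"translation":[0,0,0],"spin":0},{"translation":[0,0,0],"spin":0}]' 1 45; python3 - <<'E'
from h import *
s,M=st()
E
```

```text
time: 1.9
ee_pos: [0.5921, 0.233, 0.08]
eef_rot: [0.172, 0.687, -0.178, 0.683]
ft_force: [1.1, -0.4, 0.5]
width: 0.0871
time: 2.52
ee_pos: [0.5939, 0.2335, 0.0833]
eef_rot: [0.173, 0.685, -0.177, 0.685]
ft_force: [-0.1, 0.2, 0.5]
width: 0.045
t 2.525 p [0.5939 0.2335 0.0833] w 0.045032267351724324 F [-0.1154  0.1775  0.5135]
q [-0.583   0.4876  0.1761  1.5993 -0.0899  1.0673  0.6866]
tool y az 61.30319971849538 z -0.005627736375685893 tilt 0.3225678274863131 lean az 62.86990762954773
```

```bash
python3 -m inch '[{"translation":[0,0,0],"spin":0},{"translation":[0,0,0],"spin":0},{"translation":[0,0,0],"spin":0},{"translation":[0,0,0],"spin":0}]'; python3 - <<'E'
from h import *
s,M=st()
E
```

```text
time: 3.02
ee_pos: [0.5941, 0.2337, 0.0834]
eef_rot: [0.174, 0.685, -0.177, 0.685]
ft_force: [-0.0, 1.1, 0.3]
width: 0.0117
t 3.025 p [0.5941 0.2337 0.0834] w 0.01174765650490044 F [-0.019   1.0741  0.271 ]
q [-0.583   0.4876  0.1761  1.599  -0.0901  1.067   0.6866]
tool y az 61.2933037743711 z -0.005046192938431393 tilt 0.2897634243312899 lean az 65.09209830765269
```

```bash
python3 -m inch '[{"translation":[-1.5,0,0],"spin":0},{"translation":[-3,0,0],"spin":0},{"translation":[-4,0,0],"spin":0},{"translation":[-4,0,0],"spin":0},{"translation":[-2,0,0],"spin":0}]'; python3 - <<'E'
from h import *
import cv2
s,M=st()
d=np.array([.545,-.137,s["ee_pos"][2]])-s["ee_pos"];n=10
for i in range(n):
    R=M@Ro.from_euler('x',-4.24*i,degrees=True).as_matrix()
    print(np.round(R.T@d/n*100,2))
a=optics.camera("scene")[:,:,::-1]
cv2.imwrite("pics/s2.png",cv2.resize(a[100:300,240:440],None,fx=3,fy=3,interpolation=cv2.INTER_CUBIC))
E
```

```text
time: 3.65
ee_pos: [0.5927, 0.2333, 0.2337]
eef_rot: [0.172, 0.687, -0.178, 0.683]
ft_force: [-0.6, 0.2, -3.1]
width: 0.0119
t 3.65 p [0.5927 0.2333 0.2337] w 0.011866409271635327 F [-0.5819  0.1795 -3.0566]
q [-0.5973  0.3667  0.1958  1.4377 -0.0673  1.3531  0.6705]
tool y az 61.28249923538896 z -0.009572653358342231 tilt 0.5631471129858546 lean az 48.17727112503243
[ 0.03 -3.48  1.36]
[ 0.03 -3.57  1.1 ]
[ 0.03 -3.64  0.83]
[ 0.03 -3.69  0.56]
[ 0.03 -3.72  0.29]
[ 0.03 -3.73  0.01]
[ 0.03 -3.72 -0.26]
[ 0.03 -3.69 -0.54]
[ 0.03 -3.64 -0.81]
[ 0.03 -3.57 -1.08]
```

View pics/s2.png

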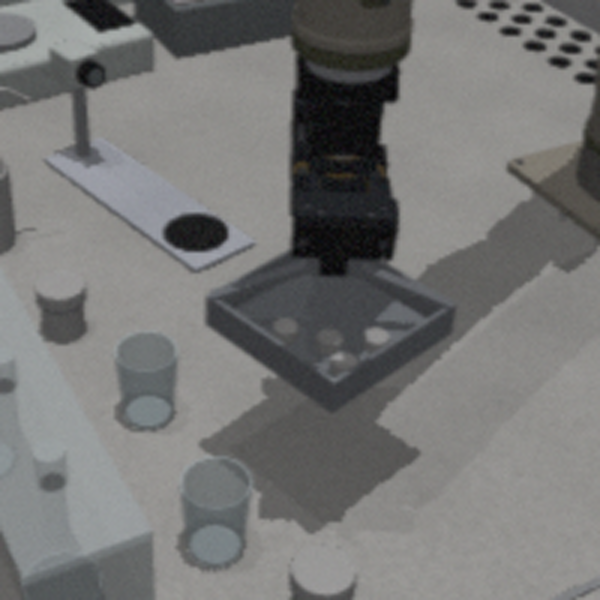

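```bash
python3 -m inch '[{"translation":[0,-3.5,1.4],"spin":-4.3},{"translation":[0,-3.6,1.1],"spin":-4.3},{"translation":[0,-3.6,0.8],"spin":-4.3},{"translation":[0,-3.7,0.6],"spin":-4.3},{"translation":[0,-3.7,0.3],"spin":-4.3},{"translation":[0,-3.7,0],"spin":-4.3},{"translation":[0,-3.7,-0.3],"spin":-4.3},{"translation":[0,-3.7,-0.5],"spin":-4.3},{"translation":[0,-3.6,-0.8],"spin":-4.3},{"translation":[0,-3.5,-1.1],"spin":-4.3}]'; python3 - <<'E'
from h import *
s,M=st()
d=np.array([.543,-.130,.225])-s["ee_pos"];print(M.T@d*100)
E
```

```text
time: 4.95
ee_pos: [0.5477, -0.1444, 0.2381]
eef_rot: [-0.1, 0.703, 0.097, 0.698]
ft_force: [0.2, 0.4, -2.0]
width: 0.0119
t 4.95 p [ 0.5477 -0.1444  0.2381] w 0.011852695020049925 F [ 0.2285  0.3535 -1.9602]
q [-0.1071  0.2064  0.3254  1.6352 -0.0612  1.3165  2.0776]
tool y az 105.99600111323858 z -0.002951143765790726 tilt 0.4770509558981024 lean az 36.7549960915116
[ 1.3093  1.5188 -0.0409]
```

```bash
python3 -m inch '[{"translation":[1.2,1.5,0],"spin":2.3},{"translation":[0,0,0],"spin":0},{"translation":[0,0,0],"spin":0},{"translation":[0,0,0],"spin":0}]'; python3 - <<'E'
from h import *
import cv2
s,M=st()
a=optics.camera("scene")[:,:,::-1]
cv2.imwrite("pics/s3.png",cv2.resize(a[60:260,200:400],None,fx=3,fy=3,interpolation=cv2.INTER_CUBIC))
E
```

```text
time: 5.45
ee_pos: [0.5423, -0.1345, 0.2267]
eef_rot: [-0.085, 0.705, 0.081, 0.7]
ft_force: [-0.5, 1.0, -1.7]
width: 0.0117
t 5.45 p [ 0.5423 -0.1345  0.2267] w 0.011666068810395324 F [-0.5067  0.952  -1.6758]
q [-0.1241  0.1957  0.3219  1.6713 -0.0561  1.2902  2.0139]
tool y az 103.47468028476344 z -0.004770459108451738 tilt 0.5316239354442946 lean az 44.41382826996306
```

View pics/s3.png

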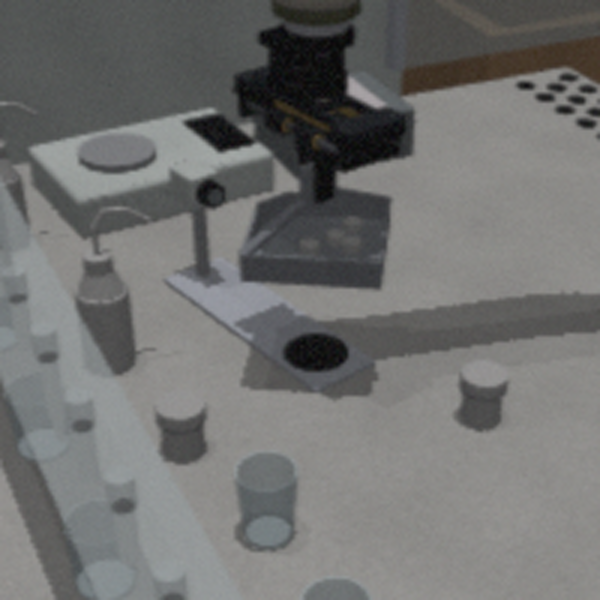

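```bash
cat > kin.py <<'E'
import numpy as np
from scipy.spatial.transform import Rotation as Ro
from scipy.optimize import least_squares
D=[([-1.14661879,0.33282012,-0.06471099,1.46083852,0.02157117,1.34990764,-0.08852127],[0.26988741,0.56336854,0.23883534],[0.15620549,0.68962819,-0.15709178,0.68944542]),
([-.5873,.3714,.1945,1.4282,-.0713,1.3551,.6902],[.5973,.2309,.2351],[.17,.688,-.173,.684]),
([-.5725,.4798,.1826,1.5898,-.0909,1.0848,.6912],[.5983,.2248,.0926],[.177,.684,-.181,.684]),
([-.583,.4876,.1761,1.599,-.0901,1.067,.6866],[.5941,.2337,.0834],[.174,.685,-.177,.685]),
([-.5973,.3667,.1958,1.4377,-.0673,1.3531,.6705],[.5927,.2333,.2337],[.172,.687,-.178,.683]),
([-.1071,.2064,.3254,1.6352,-.0612,1.3165,2.0776],[.5477,-.1444,.2381],[-.1,.703,.097,.698]),
([-.1241,.1957,.3219,1.6713,-.0561,1.2902,2.0139],[.5423,-.1345,.2267],[-.085,.705,.081,.7])]
lo=np.array([-2.6,-.5,-1.47,.16,-1.27,.06,-2.6]);hi=np.array([2.6,2.12,1.34,2.42,4.41,2.06,2.6])
S=[-1,1,-1,1,-1,1,-1]
def fk(q,P,S=S):
    a,h,L1,e1,L2,e2,L3,e3=P[:8]
    R=lambda ax,i:Ro.from_euler(ax,S[i]*q[i]).as_matrix()
    T=R('z',0);p=T@[a,0,h];T=T@R('y',1);T=T@R('z',2);p=p+T@[e1,0,L1]
    T=T@R('y',3);T=T@R('z',4);p=p+T@[e2,0,L2]
    T=T@R('y',5);T=T@R('z',6);p=p+T@[e3,0,L3]
    # tool x = local z ; tool y -> local -x (at down pose) 
    return p,T
E
cat > fitk.py <<'E'
from kin import *
import itertools,json
best=None
def dirs(Tl,S):
    pass
for s in itertools.product([-1,1],repeat=3):
  S=[-1,1,s[0],1,s[1],1,s[2]]
  # tool matrix from T: find constant C with R=T C
  def res(P):
    o=[];C=Ro.from_rotvec(P[8:11]).as_matrix()
    for q,p,r in D:
        pp,T=fk(q,P,S);o+=list((pp-p)*10);o+=list((T@C-Ro.from_quat(r).as_matrix()).ravel())
    o+=list(0.01*np.array(P[[3,5,7]]));return np.array(o)
  for c0 in ([0,-1.57,0],[0,-1.57,3.14],[3,0,0],[2.2,0,2.2]):
    f=least_squares(res,[0.05,.35,.4,0,.4,0,.25,0]+c0)
    if best is None or f.cost<best[0]: best=(f.cost,S,f.x,res(f.x))
print(best[0],best[1],best[2]);print(np.abs(best[3]).reshape(-1)[:84].reshape(7,12)[:,:3].max(1)/10)
json.dump([best[1],list(best[2])],open("kin.json","w"))
E
python3 fitk.py
```

```text
0.2161664128535371 [-1, 1, -1, 1, 1, 1, -1] [ 0.01544949 -0.11098977  0.71496928 -0.08265503  0.5275741   0.12780938
  0.11459739  0.04471016  1.1656115  -1.2171677   1.32045877]
[0.05347253 0.00627286 0.00127858 0.00135787 0.00808252 0.00552619
 0.00300959]
```

```bash
cat > kin2.py <<'E'
from kin import *
def fk(q,P,S):
    a,h,L1,e1,L2,e2,L3,e3,y1,y2=P[:10]
    off=P[13:20] if len(P)>13 else np.zeros(7)
    R=lambda ax,i:Ro.from_euler(ax,S[i]*(q[i]+off[i])).as_matrix()
    T=R('z',0);p=T@[a,y1,h];T=T@R('y',1)@R('z',2);p=p+T@[e1,0,L1]
    T=T@R('y',3)@R('z',4);p=p+T@[e2,y2,L2]
    T=T@R('y',5)@R('z',6);p=p+T@[e3,0,L3]
    return p,T
E
cat > fitk.py <<'E'
from kin2 import *
import itertools,json,sys
out=[]
reg=np.array([.02]*7)
for s in itertools.product([-1,1],repeat=4):
  S=[s[3],1,s[0],1,s[1],1,s[2]]
  def res(P):
    o=[];C=Ro.from_rotvec(P[10:13]).as_matrix()
    for q,p,r in D:
        pp,T=fk(q,P,S);o+=list((pp-p)*3);o+=list((T@C-Ro.from_quat(r).as_matrix()).ravel())
    o+=list(0.03*(np.array(P[:10])-[.05,.3,.4,0,.4,0,.25,0,0,0]))+list(P[13:20]*.05);return np.array(o)
  for c0 in ([0,-1.57,0],[2.2,0,2.2],[-2.2,0,2.2],[0,1.57,0],[1.2,-1.2,1.2],[1.2,1.2,1.2]):
    f=least_squares(res,[0.05,.3,.4,0,.4,0,.25,0,0,0]+c0+[0]*7)
    out.append((f.cost,S,f.x,res(f.x)))
out.sort(key=lambda t:t[0])
np.set_printoptions(precision=3,suppress=True)
for b in out[:60:6]+out[:3]: print(b[0],b[1])
b=out[0];print(b[2]);A=np.abs(b[3])[:12*len(D)].reshape(-1,12);print(A[:,:3].max(1)/3,A[:,3:].max(1))
json.dump([b[1],list(b[2])],open("kin.json","w"))
E
python3 fitk.py
```

```text
2.4640983971251447e-05 [-1, 1, -1, 1, -1, 1, -1]
0.0026350699696967633 [-1, 1, -1, 1, 1, 1, -1]
0.009438441462878986 [-1, 1, 1, 1, -1, 1, 1]
0.009592050525005058 [-1, 1, -1, 1, 1, 1, 1]
0.01238101064730373 [-1, 1, 1, 1, 1, 1, 1]
0.012627730606679453 [-1, 1, -1, 1, -1, 1, 1]
0.01819693019527929 [-1, 1, 1, 1, 1, 1, -1]
0.02211771032287619 [-1, 1, 1, 1, -1, 1, -1]
2.1458814920614446 [1, 1, -1, 1, 1, 1, -1]
2.1649107295926897 [1, 1, -1, 1, 1, 1, 1]
2.4640983971251447e-05 [-1, 1, -1, 1, -1, 1, -1]
2.4640983971286335e-05 [-1, 1, -1, 1, -1, 1, -1]
2.464098397139155e-05 [-1, 1, -1, 1, -1, 1, -1]
[ 0.     0.234  0.449  0.006  0.486  0.004  0.311  0.    -0.023 -0.024
  1.207 -1.207  1.209 -0.014 -0.008  0.015 -0.002 -0.003  0.008 -0.   ]
[0.001 0.    0.    0.    0.    0.    0.   ] [0.001 0.001 0.001 0.001 0.001 0.    0.   ]
```

```bash
cat > sim.py <<'E'
from kin2 import *
import json
S,P=json.load(open("kin.json"));P=np.array(P);C=Ro.from_rotvec(P[10:13]).as_matrix()
np.set_printoptions(precision=3,suppress=True)
def F(q): p,T=fk(q,P,S);return p,T@C
vm=np.array([2.22,2.22,2.79,2.79,3.14,3.14,3.14])*.7/8
def ik(q,p,R,w=1.,reg=0.01,step=None):
    l=lo.copy();h=hi.copy()
    if step is not None: l=np.maximum(l,q-step);h=np.minimum(h,q+step)
    def res(x):
        pp,RR=F(x);return np.r_[(pp-p)*w,Ro.from_matrix(R@RR.T).as_rotvec(),reg*(x-q)]
    f=least_squares(res,np.clip(q,l+1e-6,h-1e-6),bounds=(l,h));return f.x
def row(q,t,spin,w=5.,reg=.01):
    p,R=F(q);Rt=R@Ro.from_euler('x',spin,degrees=True).as_matrix()
    return ik(q,p+R@(np.array(t)/100),Rt,w,reg,vm*1.0)
def info(q):
    p,R=F(q);b=-R[:,0];return "p",p,"yaz %.1f tilt %.1f lean %.0f"%(np.degrees(np.arctan2(R[1,1],R[0,1])),np.degrees(np.arccos(min(1,b[2]))),np.degrees(np.arctan2(b[1],b[0]))),q
E
python3 - <<'E'
from sim import *
q=np.array([-.1241,.1957,.3219,1.6713,-.0561,1.2902,2.0139]);print(*info(q))
p,R=F(q)
a=np.radians(-76.3);ax=np.cross([0,0,1],[np.cos(a),np.sin(a),0])
for deg in(18,22,25,30):
    Q=Ro.from_rotvec(ax*np.radians(deg)).as_matrix()
    for z in (.12,.15,.18):
        Rt=Q@R; o=np.array([.5446,-.1373,z]);pt=o-Rt[:,0]*.083
        best=None
        for k in range(6):
            x=ik(np.clip(q+np.random.default_rng(k).normal(0,.4*(k>0),7),lo+.01,hi-.01),pt,Rt,5,1e-4);pp,RR=F(x)
            e=np.linalg.norm(pp-pt)+np.linalg.norm(RR-Rt)
            if best is None or e<best[0]: best=(e,x)
        print(deg,z,best)
E
```

```text
p [ 0.542 -0.134  0.227] yaz 103.5 tilt 0.5 lean 44 [-0.124  0.196  0.322  1.671 -0.056  1.29   2.014]
18 0.12 (np.float64(1.240171934316763e-08), array([ 0.108,  0.381,  0.307,  1.524, -0.358,  1.463,  2.286]))
18 0.15 (np.float64(1.3074881630969088e-08), array([ 0.101,  0.361,  0.317,  1.486, -0.353,  1.518,  2.269]))
18 0.18 (np.float64(1.3666781538649302e-08), array([ 0.095,  0.344,  0.326,  1.444, -0.35 ,  1.573,  2.253]))
22 0.12 (np.float64(1.5733386245448658e-08), array([ 0.169,  0.421,  0.282,  1.484, -0.405,  1.516,  2.322]))
22 0.15 (np.float64(1.497672729737262e-08), array([ 0.152,  0.402,  0.305,  1.448, -0.406,  1.57 ,  2.307]))
22 0.18 (np.float64(1.524879259642548e-08), array([ 0.196,  0.381,  0.247,  1.405, -0.383,  1.619,  2.271]))
25 0.12 (np.float64(1.57649974514377e-08), array([ 0.2  ,  0.454,  0.28 ,  1.455, -0.443,  1.557,  2.349]))
25 0.15 (np.float64(1.632450817544172e-08), array([ 0.242,  0.429,  0.222,  1.418, -0.417,  1.602,  2.311]))
25 0.18 (np.float64(1.5742248296587153e-08), array([ 0.235,  0.412,  0.234,  1.378, -0.418,  1.656,  2.293]))
30 0.12 (np.float64(1.7631373249985284e-08), array([ 0.314,  0.504,  0.182,  1.404, -0.467,  1.614,  2.361]))
30 0.15 (np.float64(1.6908998277519746e-08), array([ 0.305,  0.483,  0.196,  1.371, -0.469,  1.666,  2.341]))
30 0.18 (np.float64(1.649959705474275e-08), array([ 0.298,  0.466,  0.207,  1.333, -0.473,  1.718,  2.32 ]))
```

```bash
python3 - <<'E'
from sim import *
q0=np.array([-.1241,.1957,.3219,1.6713,-.0561,1.2902,2.0139])
print("spin test")
for w in (1,5,20):
  q=q0
  for i in range(14):
    q=row(q,[0,0,0],-10.7,w)
    if i%2==1: print(w,i,*info(q))
print("az 104 test")
for w in (1,5,20):
  q=q0
  for tgt in ([.5,.3,.35],[.1,.6,.4],[-.14,.57,.42]):
    for i in range(40):
        p,R=F(q);d=np.array(tgt)-p;n=np.linalg.norm(d)
        if n<.01:break
        q=row(q,R.T@(d*min(1,.06/n))*100,0,w)
    print(i,*info(q))
  q1=q
  for nm,t in (("up",lambda R:R.T@[0,0,5]),("out",lambda R:R.T@(5*np.array([-.237,.972,0]))),("upout",lambda R:R.T@(4*np.array([-.237,.972,1])))):
    q=q1
    for i in range(12):
      p,R=F(q);q=row(q,t(R),0,w)
      if i%3==2:print(w,nm,i,*info(q))
E
```

```text
spin test
1 1 p [ 0.542 -0.134  0.227] yaz 124.9 tilt 0.5 lean 44 [-0.094  0.196  0.288  1.669 -0.05   1.291  2.382]
1 3 p [ 0.544 -0.093  0.226] yaz 145.0 tilt 1.5 lean 74 [0.048 0.181 0.027 1.68  0.019 1.287 2.6  ]
1 5 p [0.559 0.01  0.207] yaz 163.1 tilt 4.3 lean 83 [ 0.258  0.253 -0.461  1.663  0.184  1.278  2.6  ]
1 7 p [0.576 0.084 0.174] yaz -178.0 tilt 6.3 lean 86 [ 0.467  0.465 -0.949  1.625  0.474  1.314  2.6  ]
1 9 p [0.568 0.125 0.15 ] yaz -158.1 tilt 7.2 lean 89 [ 0.627  0.824 -1.438  1.655  0.892  1.5    2.6  ]
1 11 p [0.516 0.214 0.073] yaz -140.3 tilt 9.1 lean 97 [ 0.462  0.99  -1.47   1.775  1.074  1.499  2.6  ]
1 13 p [ 0.432  0.278 -0.001] yaz -122.3 tilt 10.9 lean 106 [ 0.312  1.132 -1.47   1.925  1.234  1.495  2.6  ]
5 1 p [ 0.542 -0.134  0.227] yaz 124.9 tilt 0.5 lean 44 [-0.094  0.196  0.288  1.669 -0.05   1.291  2.382]
5 3 p [ 0.543 -0.13   0.226] yaz 142.8 tilt 3.4 lean 81 [0.097 0.191 0.027 1.67  0.054 1.284 2.6  ]
5 5 p [ 0.546 -0.119  0.223] yaz 155.3 tilt 11.1 lean 82 [ 0.428  0.232 -0.461  1.669  0.296  1.307  2.6  ]
5 7 p [ 0.55  -0.11   0.217] yaz 168.
[... 5446 characters left out ...]
0.036]
20 out 8 p [-0.243  1.003  0.417] yaz 103.3 tilt 39.5 lean -76 [-1.936  1.058  1.027  0.16  -0.976  1.308  0.004]
20 out 11 p [-0.277  1.144  0.415] yaz 103.0 tilt 68.5 lean -76 [-1.937  1.228  1.286  0.16  -1.27   0.671  0.02 ]
20 upout 2 p [-0.166  0.686  0.539] yaz 103.4 tilt 6.3 lean -74 [-1.869  0.574  0.005  0.487 -0.003  1.971 -0.065]
20 upout 5 p [-0.193  0.8    0.656] yaz 103.4 tilt 35.0 lean -76 [-1.956  0.696  0.737  0.16  -0.63   1.712 -0.012]
20 upout 8 p [-0.221  0.913  0.773] yaz 103.5 tilt 65.8 lean -76 [-1.991  0.756  1.34   0.16  -1.213  1.189  0.013]
20 upout 11 p [-0.245  1.011  0.879] yaz -76.6 tilt 102.9 lean -76 [-1.969  0.888  1.34   0.16  -1.27   0.414  0.031]
```

```bash
python3 -m inch '[{"translation":[-1,2,0.3],"spin":0},{"translation":[-1.5,4,0.6],"spin":0},{"translation":[-1.5,5.4,0.75],"spin":0},{"translation":[-1.5,5.4,0.75],"spin":0},{"translation":[-1.5,5.4,0.75],"spin":0},{"translation":[-1.5,5.4,0.75],"spin":0},{"translation":[-1.5,5.4,0.75],"spin":0},{"translation":[-1.5,5.4,0],"spin":0},{"translation":[-1,5.1,-2],"spin":0},{"translation":[-0.5,4.3,-3.5],"spin":0},{"translation":[-0.5,4.3,-3.5],"spin":0},{"translation":[-0.5,4.3,-3.5],"spin":0},{"translation":[-0.5,4.3,-3.5],"spin":0},{"translation":[-0.5,4.3,-3.5],"spin":0}]'; python3 - <<'E'
from h import *
s,M=st()
d=np.array([-.14,.57,.45])-s["ee_pos"];print(M.T@d*100)
E
```

```text
time: 7.25
ee_pos: [0.2422, 0.4805, 0.3808]
eef_rot: [-0.083, 0.703, 0.079, 0.702]
ft_force: [0.8, 0.7, -2.6]
width: 0.0116
t 7.25 p [0.2422 0.4805 0.3808] w 0.011631793132204082 F [ 0.8194  0.713  -2.6078]
q [-0.9625  0.1203 -0.2528  1.4281  0.0308  1.6021  0.5881]
tool y az 103.18237497296964 z -0.004700180016580555 tilt 0.2988579463640516 lean az 77.48546187733038
[ -6.9219  17.4004 -35.1915]
```

```bash
python3 -m inch '[{"translation":[-1,2.8,-4.8],"spin":0},{"translation":[-1,2.6,-5],"spin":0},{"translation":[-1,2.5,-5],"spin":0},{"translation":[-1,2.5,-5],"spin":0},{"translation":[-1,2.5,-5],"spin":0},{"translation":[-1,2.4,-5],"spin":0},{"translation":[-1,2,-4],"spin":0},{"translation":[-1,0.5,-2],"spin":0}]'; python3 - <<'E'
from h import *
import cv2
s,M=st()
a=optics.camera("scene")[:,:,::-1]
cv2.imwrite("pics/s4.png",a)
E
```

```text
time: 8.25
ee_pos: [-0.1621, 0.575, 0.4641]
eef_rot: [-0.084, 0.703, 0.082, 0.701]
ft_force: [0.6, -0.3, -2.1]
width: 0.0117
t 8.25 p [-0.1621  0.575   0.4641] w 0.011727406818189985 F [ 0.5672 -0.2996 -2.0933]
q [-1.5335  0.3141 -0.5552  1.055   0.1647  1.8159 -0.2208]
tool y az 103.4624435495203 z -0.0027556782694699578 tilt 0.24460082112433407 lean az 53.665171356836254
```

View pics/s4.png

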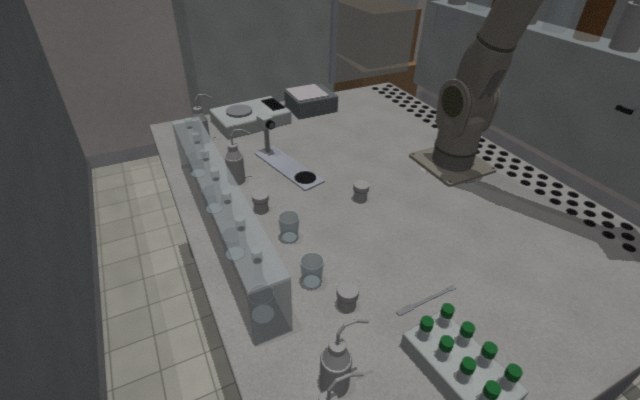

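```bash
python3 - <<'E'
from h import *
for c in((420,75),(640,220),(545,150)):print(ray("scene",c,0))
for c in((640,70),(540,30)):print(ray("scene",c,.3))
E
```

```text
[-5.04544093e-01 -8.25299648e-01 -1.11022302e-16]
[-0.31318782  0.5067211   0.        ]
[-0.4194905   0.07661292  0.        ]
[-0.71482881  0.12922308  0.3       ]
[-0.86899114 -0.43476899  0.3       ]
```

```bash
python3 -m inch '[{"translation":[-2,0,3.5],"spin":0},{"translation":[-4,0,0],"spin":0},{"translation":[-4,0,0],"spin":0},{"translation":[-4,0,0],"spin":0},{"translation":[-3,0,0],"spin":0}]'; python3 - <<'E'
from h import *
s,M=st()
print(M.T@[0,0,5],M.T@[-.237*5,.972*5,0])
E
```

```text
time: 8.93
ee_pos: [-0.1299, 0.581, 0.5731]
eef_rot: [-0.085, 0.702, 0.086, 0.701]
ft_force: [-0.7, 0.4, -4.5]
width: 0.0115
t 8.925 p [-0.1299  0.581   0.5731] w 0.011507126773791688 F [-0.7097  0.3885 -4.5447]
q [-1.9625  0.3672  0.1766  0.7201 -0.0727  2.0578 -0.0186]
tool y az 103.87450573165836 z 0.0007036195419621305 tilt 0.07773305150624961 lean az -17.365654758972592
[-5.      0.0035 -0.0058] [0.0035 5.0024 0.015 ]
```

At the joint 6 limit now; going on up in small steps to see whether the tool leans.

```bash
python3 -m inch '[{"translation":[-4,0,0],"spin":0},{"translation":[-4,0,0],"spin":0}]'; python3 - <<'E'
from h import *
s,M=st()
print(M.T@[0,0,5],M.T@[-.237*5,.972*5,0])
E
```

```text
time: 9.18
ee_pos: [-0.1261, 0.5647, 0.6075]
eef_rot: [-0.064, 0.704, 0.106, 0.7]
ft_force: [0.2, -0.6, -1.5]
width: 0.0118
t 9.175 p [-0.1261  0.5647  0.6075] w 0.011774784140195234 F [ 0.24   -0.6407 -1.4758]
q [-2.0954  0.3213  0.3926  0.7204 -0.1411  2.0581  0.0175]
tool y az 103.84654181660925 z 0.06027202557948412 tilt 3.4569144703429613 lean az -77.8363964183057
[-4.9909  0.3014  0.0088] [0.3015 4.9933 0.012 ]
```

```bash
python3 -m inch '[{"translation":[-4.5,2,0],"spin":0},{"translation":[-4.5,2,0],"spin":0},{"translation":[-4.5,2,0],"spin":0}]'; python3 - <<'E'
from h import *
s,M=st()
print(M.T@[0,0,5],M.T@[-.237*5,.972*5,0])
E
```

```text
time: 9.55
ee_pos: [-0.1307, 0.5771, 0.6603]
eef_rot: [-0.021, 0.706, 0.15, 0.692]
ft_force: [-0.1, 0.4, -2.0]
width: 0.0118
t 9.55 p [-0.1307  0.5771  0.6603] w 0.011753929356224125 F [-0.0749  0.45   -1.9781]
q [-2.0782  0.3384  0.4039  0.579  -0.167   2.0581  0.0148]
tool y az 103.9725633511506 z 0.18351742285544095 tilt 10.576232709400191 lean az -77.01176812057705
[-4.9151  0.9176  0.0155] [0.9181 4.9174 0.0206]
```

```bash
python3 -m inch '[{"translation":[-4.3,2.5,0],"spin":0},{"translation":[-4.3,2.5,0],"spin":0},{"translation":[-4.3,2.5,0],"spin":0}]'; python3 - <<'E'
from h import *
s,M=st()
print(M.T@[0,0,5],M.T@[-.237*5,.972*5,0])
E
```

```text
time: 9.93
ee_pos: [-0.1338, 0.5853, 0.7116]
eef_rot: [0.022, 0.706, 0.193, 0.681]
ft_force: [-0.5, 0.3, -3.2]
width: 0.0118
t 9.925 p [-0.1338  0.5853  0.7116] w 0.011780965101623625 F [-0.5025  0.2785 -3.2147]
q [-2.0562  0.3624  0.4327  0.4332 -0.2153  2.0582  0.0122]
tool y az 104.03374884977131 z 0.3023150155723396 tilt 17.59740610744075 lean az -76.4955676719991
[-4.766   1.5116  0.0133] [1.5123 4.7682 0.0247]
```

```bash
python3 -m inch '[{"translation":[-4.1,3,0],"spin":0},{"translation":[-4,3,0],"spin":0},{"translation":[-3.9,3,0],"spin":0},{"translation":[0,0,0],"spin":0}]'; python3 - <<'E'
from h import *
s,M=st()
print(M.T@[0,0,5],M.T@[-.237*5,.972*5,0])
E
```

```text
time: 10.42
ee_pos: [-0.1344, 0.5878, 0.7621]
eef_rot: [0.066, 0.704, 0.234, 0.667]
ft_force: [-0.2, 0.2, -2.1]
width: 0.0116
t 10.425 p [-0.1344  0.5878  0.7621] w 0.011593452516817327 F [-0.1774  0.2216 -2.099 ]
q [-2.0265  0.3905  0.5007  0.2838 -0.3106  2.0589  0.0081]
tool y az 103.9875577488949 z 0.4165868020839668 tilt 24.619289859750992 lean az -76.05162840971593
[-4.5455  2.0829  0.0013] [2.0839 4.5476 0.0243]
```

```bash
cat > plan.py <<'E'
from sim import *
import sys
def plan(q,tg,stp=.052):
  for tgt in tg:
    p,R=F(q);d=np.array(tgt)-p;n=int(np.ceil(np.linalg.norm(d)/stp));t=R.T@d/n*100
    print("rows",n,t)
    for i in range(n): q=row(q,t,0,10,.02)
    print("  ",*info(q))
  return q
E
python3 - <<'E'
from plan import *
from h import st
s,M=st();q=s["joint_positions"];print(*info(q))
fin=np.array([.5446,-.1373,.15])-M[:,0]*.083;print(fin)
plan(q,[[-.13,.56,.6],[.1,.58,.5],[.47,.3,.42],fin+[0,0,.10],fin])
E
```

```text
t 10.425 p [-0.1344  0.5878  0.7621] w 0.011593452516817327 F [-0.1774  0.2216 -2.099 ]
q [-2.0265  0.3905  0.5007  0.2838 -0.3106  2.0589  0.0081]
tool y az 103.9875577488949 z 0.4165868020839668 tilt 24.619289859750992 lean az -76.05162840971593
p [-0.1327  0.5834  0.753 ] yaz 104.3 tilt 24.7 lean -76 [-2.0265  0.3905  0.5007  0.2838 -0.3106  2.0589  0.0081]
[ 0.5529 -0.1709  0.2255]
rows 3 [ 4.3085 -2.8397 -0.1066]
   p [-0.1284  0.5521  0.6067] yaz 104.3 tilt 17.3 lean -74 [-1.8867  0.0821 -0.0042  1.0162  0.0195  1.7422 -0.0653]
rows 5 [ 1.8327 -1.1936  4.5768]
   p [0.1  0.58 0.5 ] yaz 104.3 tilt 17.3 lean -74 [-1.6199  0.0548  0.2188  1.2745 -0.1328  1.5385  0.4017]
rows 10 [-0.3323 -3.6988  2.8943]
   p [0.4699 0.2999 0.4201] yaz 104.2 tilt 17.3 lean -75 [-1.144   0.0996  0.7283  1.4075 -0.3582  1.6072  1.3744]
rows 10 [-0.5098 -4.8333 -0.3563]
   p [ 0.5528 -0.1709  0.3256] yaz 104.2 tilt 17.2 lean -75 [-0.3166  0.4431  0.9648  1.3375 -0.5528  1.7745  2.4083]
rows 2 [ 4.7806 -1.4831  0.0329]
   p [ 0.5529 -0.1709  0.2255] yaz 104.2 tilt 17.2 lean -75 [-0.3183  0.4976  0.9391  1.4931 -0.5844  1.5998  2.4808]
```

```bash
python3 - <<'E'
from plan import *
from h import st
s,M=st();q=s["joint_positions"]
fin=np.array([.5446,-.1373,.15])-M[:,0]*.083
q=plan(q,[[-.13,.57,.70]],.012)
q=plan(q,[[-.13,.56,.6]],.035)
plan(q,[[.1,.58,.5],[.47,.3,.42],fin+[0,0,.10],fin])
E
```

```text
t 10.425 p [-0.1344  0.5878  0.7621] w 0.011593452516817327 F [-0.1774  0.2216 -2.099 ]
q [-2.0265  0.3905  0.5007  0.2838 -0.3106  2.0589  0.0081]
tool y az 103.9875577488949 z 0.4165868020839668 tilt 24.619289859750992 lean az -76.05162840971593
rows 5 [ 0.8491 -0.692  -0.0141]
   p [-0.13  0.57  0.7 ] yaz 104.3 tilt 24.6 lean -76 [-2.2478  0.1578  0.4839  0.7514 -0.0836  1.8186 -0.0054]
rows 3 [ 2.8961 -1.6839 -0.0825]
   p [-0.13  0.56  0.6 ] yaz 104.3 tilt 24.6 lean -76 [-2.3171 -0.032   0.3973  1.1792  0.0617  1.5636 -0.0845]
rows 5 [ 1.5078 -1.5113  4.5567]
   p [0.1  0.58 0.5 ] yaz 104.3 tilt 24.6 lean -76 [-2.1327 -0.0768  0.6934  1.4114 -0.1004  1.3875  0.3863]
rows 10 [-0.7816 -3.6286  2.8967]
   p [0.4699 0.2999 0.42  ] yaz 104.2 tilt 24.6 lean -76 [-2.1877 -0.4772  1.34    1.4915  0.1177  1.505   1.0114]
rows 10 [-1.1263 -4.7281 -0.3528]
   p [ 0.5324 -0.1708  0.344 ] yaz 102.0 tilt 20.9 lean -132 [-1.3002 -0.5     1.34    1.6488  0.2139  1.3646  1.8004]
rows 3 [ 3.8551 -1.0107 -0.459 ]
   p [ 0.5514 -0.1714  0.2293] yaz 99.2 tilt 24.4 lean -159 [-1.2307 -0.5     1.34    1.9437  0.3466  0.9385  1.7381]
```

```bash
python3 - <<'E'
from plan import *
import io,contextlib
from h import st
s,M=st();q0=s["joint_positions"]
fin=np.array([.5446,-.1373,.15])-M[:,0]*.083
paths={"A":[[.0,.58,.72],[.2,.55,.6],[.47,.3,.45],fin+[0,0,.1],fin],
"B":[[-.13,.57,.70],[-.13,.62,.5],[.1,.65,.4],[.5,.4,.38],[.6,.1,.35],fin+[0,0,.1],fin],
"C":[[-.13,.62,.70],[0,.68,.6],[.3,.62,.5],[.6,.35,.4],[.63,.1,.35],fin+[0,0,.1],fin],
"D":[[-.13,.57,.70],[-.13,.5,.45],[.1,.5,.35],[.4,.3,.35],fin+[0,0,.1],fin],
"E":[[.05,.62,.72],[.3,.58,.65],[.55,.3,.6],[.6,.1,.5],fin+[0,0,.15],fin]}
for k,v in paths.items():
    print(k);q=q0
    for i,w in enumerate(v):
        with contextlib.redirect_stdout(io.StringIO()): q=plan(q,[w],.012 if i==0 else .05)
        print("  ",*info(q))
E
```

```text
t 10.425 p [-0.1344  0.5878  0.7621] w 0.011593452516817327 F [-0.1774  0.2216 -2.099 ]
q [-2.0265  0.3905  0.5007  0.2838 -0.3106  2.0589  0.0081]
tool y az 103.9875577488949 z 0.4165868020839668 tilt 24.619289859750992 lean az -76.05162840971593
A
   p [-0.    0.58  0.72] yaz 104.3 tilt 24.7 lean -76 [-1.9462  0.2121  0.5447  0.633  -0.2774  1.9056  0.2346]
   p [0.2  0.55 0.6 ] yaz 104.3 tilt 24.6 lean -76 [-1.7716  0.0622  0.6647  1.0838 -0.3054  1.6639  0.6202]
   p [0.47   0.2999 0.45  ] yaz 104.2 tilt 24.6 lean -76 [-1.372   0.1036  1.063   1.3912 -0.5135  1.6518  1.4467]
   p [ 0.5528 -0.1709  0.3256] yaz 104.2 tilt 24.6 lean -76 [-0.2818  0.5565  1.0776  1.2921 -0.7348  1.9177  2.4959]
   p [ 0.5529 -0.1709  0.2255] yaz 104.2 tilt 24.6 lean -76 [-0.2909  0.6184  1.0487  1.4428 -0.7593  1.7569  2.584 ]
B
   p [-0.13  0.57  0.7 ] yaz 104.3 tilt 24.6 lean -76 [-2.2478  0.1578  0.4839  0.7514 -0.0836  1.8186 -0.0054]
   p [-0.13    0.6199  0.5   ] yaz 104.3 tilt 24.6 lean -76 [-2.2833  0.0337  0.4386  1.3347  0.0057  1.347  -0.0282]
   p [0.1  0.65 0.4 ] yaz 104.3 tilt 24.6 lean
[... 1984 characters left out ...]
9406  0.3635  0.9483  1.729 ]
E
   p [0.05 0.62 0.72] yaz 104.3 tilt 24.7 lean -76 [-1.6969  0.3662  0.5129  0.4227 -0.4409  1.9756  0.3059]
   p [0.3  0.58 0.65] yaz 104.2 tilt 24.7 lean -76 [-1.2842  0.3798  0.5611  0.5979 -0.6045  1.9074  0.7389]
   p [0.55 0.3  0.6 ] yaz 104.2 tilt 24.7 lean -76 [-0.6462  0.4317  0.6096  0.6537 -0.7795  2.06    1.3341]
   p [0.6 0.1 0.5] yaz 104.2 tilt 24.7 lean -76 [-0.4324  0.4     0.6773  0.9438 -0.7016  1.9964  1.7791]
   p [ 0.5529 -0.1709  0.3755] yaz 104.2 tilt 24.7 lean -76 [-0.0967  0.4429  0.7632  1.1892 -0.6032  1.9378  2.3494]
   p [ 0.5529 -0.1709  0.2255] yaz 104.2 tilt 24.7 lean -76 [-0.1167  0.5026  0.7399  1.4375 -0.6092  1.6739  2.4729]
```

```bash
cat > leg.py <<'E'
import sys
from h import *
s,M=st();t=np.array(eval(sys.argv[1]));stp=float(sys.argv[2])
d=t-s["ee_pos"];n=int(np.ceil(np.linalg.norm(d)/stp));print(n,M.T@d/n*100)
E
python3 leg.py "[-.13,.62,.70]" .012; python3 leg.py "[0,.68,.6]" .04
```

```text
t 10.425 p [-0.1344  0.5878  0.7621] w 0.011593452516817327 F [-0.1774  0.2216 -2.099 ]
q [-2.0265  0.3905  0.5007  0.2838 -0.3106  2.0589  0.0081]
tool y az 103.9875577488949 z 0.4165868020839668 tilt 24.619289859750992 lean az -76.05162840971593
6 [1.1499 0.0261 0.2003]
t 10.425 p [-0.1344  0.5878  0.7621] w 0.011593452516817327 F [-0.1774  0.2216 -2.099 ]
q [-2.0265  0.3905  0.5007  0.2838 -0.3106  2.0589  0.0081]
tool y az 103.9875577488949 z 0.4165868020839668 tilt 24.619289859750992 lean az -76.05162840971593
6 [ 2.8518 -0.2622  2.544 ]
```

```bash
python3 -m inch '[{"translation":[1.1,0,0.2],"spin":0},{"translation":[1.1,0,0.2],"spin":0},{"translation":[1.1,0,0.2],"spin":0},{"translation":[1.1,0,0.2],"spin":0},{"translation":[1.1,0,0.2],"spin":0},{"translation":[1.1,0,0.2],"spin":0}]' >/dev/null; python3 leg.py "[0,.68,.6]" .03
```

```text
t 11.175 p [-0.1287  0.6168  0.6968] w 0.011903568021899154 F [ 0.7026 -0.2091 -1.845 ]
q [-2.1612  0.2584  0.5141  0.6596 -0.1847  1.8283  0.0419]
tool y az 104.04837707234911 z 0.4091469510165888 tilt 24.151275659382076 lean az -75.87980759218802
6 [ 1.6764 -0.2034  2.3381]
```

Tilt held at 24.2°. Continuing along the outer path.

```bash
python3 -m inch '[{"translation":[1.7,-0.2,2.3],"spin":0},{"translation":[1.7,-0.2,2.3],"spin":0},{"translation":[1.7,-0.2,2.3],"spin":0},{"translation":[1.7,-0.2,2.3],"spin":0},{"translation":[1.7,-0.2,2.3],"spin":0},{"translation":[1.7,-0.2,2.3],"spin":0}]' >/dev/null; python3 leg.py "[.3,.62,.5]" .042
```

```text
t 11.925 p [-0.0032  0.6794  0.5896] w 0.01167838755123687 F [ 0.0682  0.8369 -1.9183]
q [-1.9846  0.2419  0.5513  0.9393 -0.2649  1.601   0.2933]
tool y az 104.5783244767223 z 0.3980867415251436 tilt 23.458649921897827 lean az -75.33470495375553
8 [ 0.3594 -1.9809  3.4817]
```

```bash
python3 -m inch '[{"translation":[0.4,-2,3.5],"spin":0},{"translation":[0.4,-2,3.5],"spin":0},{"translation":[0.4,-2,3.5],"spin":0},{"translation":[0.4,-2,3.5],"spin":0},{"translation":[0.4,-2,3.5],"spin":0},{"translation":[0.4,-2,3.5],"spin":0},{"translation":[0.4,-2,3.5],"spin":0},{"translation":[0.4,-2,3.5],"spin":0}]' >/dev/null; python3 leg.py "[.6,.35,.4]" .045
```

```text
t 12.925 p [0.3036 0.6169 0.4827] w 0.012073382758472662 F [ 0.5833  0.0037 -2.8091]
q [-1.5312  0.2997  0.6834  1.1231 -0.5041  1.5448  0.8993]
tool y az 105.26149755294139 z 0.3792720649445323 tilt 22.291464029720046 lean az -73.77148950183913
10 [-0.5206 -3.4181  2.1537]
```

```bash
python3 leg.py "[.05,.64,.68]" .053;python3 - <<'E'
from plan import *
from h import st
s,M=st();q=s["joint_positions"]
q=plan(q,[[.05,.64,.68]],.053)
for i in range(6):
    p,R=F(q);q=row(q,R.T@[.1,1,4],0,10,.02);print(*info(q))
E
```

```text
t 12.925 p [0.3036 0.6169 0.4827] w 0.012073382758472662 F [ 0.5833  0.0037 -2.8091]
q [-1.5312  0.2997  0.6834  1.1231 -0.5041  1.5448  0.8993]
tool y az 105.26149755294139 z 0.3792720649445323 tilt 22.291464029720046 lean az -73.77148950183913
7 [-2.103   2.2459 -3.4217]
t 12.925 p [0.3036 0.6169 0.4827] w 0.012073382758472662 F [ 0.5833  0.0037 -2.8091]
q [-1.5312  0.2997  0.6834  1.1231 -0.5041  1.5448  0.8993]
tool y az 105.26149755294139 z 0.3792720649445323 tilt 22.291464029720046 lean az -73.77148950183913
rows 7 [-2.2123  2.4213 -3.431 ]
   p [0.05   0.6399 0.68  ] yaz 105.5 tilt 22.5 lean -73 [-1.7656  0.3719  0.6022  0.529  -0.4642  1.9252  0.3617]
p [0.0508 0.6488 0.7183] yaz 105.5 tilt 25.5 lean -76 [-1.6833  0.4809  0.7896  0.2849 -0.739   2.0188  0.3303]
p [0.0515 0.6568 0.7551] yaz 105.7 tilt 31.4 lean -79 [-1.6238  0.5135  0.9862  0.16   -1.0027  2.0005  0.2925]
p [0.0521 0.6646 0.7914] yaz 106.2 tilt 38.3 lean -81 [-1.6463  0.4972  1.1856  0.16   -1.1792  1.9186  0.2944]
p [0.0528 0.6726 0.8279] yaz 107.1 tilt 45.2 lean -83 [-1.6601  0.4797  1.2897  0.16   -1.27    1.829   0.2925]
p [0.0534 0.6808 0.8645] yaz 108.6 tilt 51.9 lean -84 [-1.6689  0.4596  1.2977  0.16   -1.27    1.7303  0.2888]
p [0.0541 0.6891 0.9011] yaz 110.9 tilt 58.6 lean -85 [-1.6776  0.4441  1.3055  0.16   -1.27    1.6282  0.2854]
```

```bash
python3 -m inch '[{"translation":[-2.1,2.2,-3.4],"spin":0},{"translation":[-2.1,2.2,-3.4],"spin":0},{"translation":[-2.1,2.2,-3.4],"spin":0},{"translation":[-2.1,2.2,-3.4],"spin":0},{"translation":[-2.1,2.2,-3.4],"spin":0},{"translation":[-2.1,2.2,-3.4],"spin":0},{"translation":[-1.8,1.8,-2.4],"spin":0}]' >/dev/null; python3 leg.py "[.06,.645,.71]" .02
```

```text
t 13.8 p [0.0606 0.6366 0.668 ] w 0.01174288239682212 F [-0.517   0.3297 -1.115 ]
q [-1.8003  0.3312  0.622   0.6418 -0.428   1.885   0.3911]
tool y az 104.6277231302654 z 0.359536688069583 tilt 21.089579784305382 lean az -72.90496923253752
3 [-1.2079  0.7607  0.032 ]
```

```bash
python3 -m inch '[{"translation":[-2.5,1.6,0],"spin":0},{"translation":[-2.5,1.6,0],"spin":0},{"translation":[-2.5,1.6,0],"spin":0}]' >/dev/null; python3 leg.py "[.06,.645,.71]" .02
```

```text
t 14.175 p [0.048  0.6638 0.7146] w 0.011516805390471514 F [  2.0427 -12.2291  46.903 ]
q [-1.5349  0.5367  0.1983  0.1604 -0.3027  2.0586  0.2594]
tool y az 105.42792380429799 z 0.3927209568297336 tilt 23.12994345749038 lean az -75.95533847530156
2 [-0.2051 -1.0692  0.332 ]
```

```bash
python3 -m inch '[{"translation":[-1.4,1,0],"spin":0},{"translation":[-1.4,1,0],"spin":0},{"translation":[-1.4,1,0],"spin":0}]' >/dev/null; python3 leg.py "[.06,.645,.71]" .02
```

```text
t 14.55 p [0.037  0.6573 0.7279] w 0.011626843090758695 F [-0.0798 -0.6596 -1.8678]
q [-1.5871  0.535   0.5694  0.1633 -0.6429  2.0582  0.2786]
tool y az 105.86755411632133 z 0.41689495532029913 tilt 24.639562938045437 lean az -73.62388681988759
2 [ 0.432  -1.1952  0.9394]
```

```bash
python3 -m inch '[{"translation":[-1.8,1.2,0],"spin":0},{"translation":[-1.8,1.2,0],"spin":0},{"translation":[-1.8,1.2,0],"spin":0},{"translation":[-1.8,1.2,0],"spin":0}]' >/dev/null; python3 leg.py "[.06,.645,.71]" .02
```

```text
t 15.05 p [0.0303 0.6366 0.7593] w 0.011426054796123082 F [ 0.6829 -0.6424 -2.0887]
q [-1.6156  0.4982  0.7274  0.1621 -0.7775  2.058   0.2712]
tool y az 105.5934546403244 z 0.4618273487283273 tilt 27.506068377170912 lean az -74.93077417643005
3 [ 1.4628 -0.7538  1.0217]
```

```bash
python3 -m inch '[{"translation":[-1.8,1.5,0],"spin":0},{"translation":[-1.8,1.5,0],"spin":0},{"translation":[-1.8,1.5,0],"spin":0}]' >/dev/null; python3 leg.py "[.08,.64,.70]" .02; python3 - <<'E'
from plan import *
import io,contextlib
from h import st
s,M=st();q0=s["joint_positions"]
fin=np.array([.5446,-.1373,.15])-M[:,0]*.083
for v in ([[.08,.64,.70],[.3,.58,.52],[.58,.33,.42],[.62,.1,.38],fin+[0,0,.1],fin],[[.08,.64,.74],[.3,.58,.65],[.55,.3,.6],[.6,.1,.5],fin+[0,0,.15],fin]):
    q=q0
    for i,w in enumerate(v):
        with contextlib.redirect_stdout(io.StringIO()): q=plan(q,[w],.012 if i==0 else .05)
        print("  ",*info(q))
E
```

```text
t 15.425 p [0.0223 0.6226 0.7835] w 0.011489536362976482 F [-0.6023  1.0056 -1.7185]
q [-1.6555  0.4837  1.0135  0.1617 -1.0255  2.0581  0.2755]
tool y az 105.59386139514689 z 0.5011225504306536 tilt 30.083949862960772 lean az -76.00320125629432
6 [ 1.2291 -0.6801  0.9879]
t 15.425 p [0.0223 0.6226 0.7835] w 0.011489536362976482 F [-0.6023  1.0056 -1.7185]
q [-1.6555  0.4837  1.0135  0.1617 -1.0255  2.0581  0.2755]
tool y az 105.59386139514689 z 0.5011225504306536 tilt 30.083949862960772 lean az -76.00320125629432
   p [0.08 0.64 0.7 ] yaz 106.1 tilt 29.9 lean -76 [-2.0107  0.365   1.1653  0.6505 -0.758   1.8422  0.512 ]
   p [0.3    0.5799 0.52  ] yaz 106.1 tilt 29.9 lean -76 [-1.9268  0.2532  1.2287  1.2055 -0.6833  1.5565  1.0093]
   p [0.5799 0.3299 0.4201] yaz 106.1 tilt 29.9 lean -76 [-1.0287  0.5086  1.1108  1.1615 -0.9804  1.7974  1.69  ]
   p [0.62 0.1  0.38] yaz 106.1 tilt 29.9 lean -76 [-0.6536  0.561   1.1055  1.195  -0.9593  1.9264  2.0664]
   p [ 0.5546 -0.1777  0.3218] yaz 106.1 tilt 29.9 lean -76 [-0.2146  0.6366  1.1041  1.2494 -0.8444  2.0183  2.5686]
   p [ 0.5547 -0.1777  0.2218] yaz 106.0 tilt 29.9 lean -76 [-0.1449  0.6226  0.9004  1.3924 -0.7642  1.804   2.6   ]
   p [0.08 0.64 0.74] yaz 106.1 tilt 30.0 lean -76 [-1.721   0.4567  1.0631  0.3456 -0.9526  1.9847  0.4149]
   p [0.3  0.58 0.65] yaz 106.1 tilt 30.0 lean -76 [-1.5723  0.3879  1.1136  0.7422 -0.8989  1.8716  0.8841]
   p [0.5499 0.3    0.5999] yaz 106.1 tilt 30.0 lean -77 [-0.7424  0.4376  0.8572  0.7302 -0.9775  2.06    1.4151]
   p [0.6 0.1 0.5] yaz 106.1 tilt 30.0 lean -77 [-0.5088  0.4539  0.9079  0.9647 -0.9005  2.0571  1.864 ]
   p [ 0.5546 -0.1777  0.3718] yaz 106.1 tilt 30.0 lean -77 [-0.1231  0.5532  0.9483  1.1558 -0.7773  2.0522  2.4614]
   p [ 0.5547 -0.1777  0.2218] yaz 106.1 tilt 30.0 lean -77 [-0.1419  0.6199  0.8967  1.3945 -0.7653  1.8016  2.6   ]
```

```bash
python3 -m inch '[{"translation":[1.1,-0.5,0.9],"spin":0.5},{"translation":[1.1,-0.5,0.9],"spin":0.5},{"translation":[1.1,-0.5,1],"spin":0.5},{"translation":[1.1,-0.5,1],"spin":0.5},{"translation":[1.1,-0.5,1],"spin":0},{"translation":[1.1,-0.5,1],"spin":0}]' >/dev/null; python3 leg.py "[.3,.58,.58]" .048
```

```text
t 16.175 p [0.0798 0.6416 0.7122] w 0.011752450590071966 F [ 0.1893 -0.2955 -2.9624]
q [-2.0315  0.3522  1.1874  0.6901 -0.7563  1.8209  0.4961]
tool y az 103.17660462351662 z 0.5055604586433163 tilt 30.370665787693675 lean az -76.08032756304225
6 [ 0.9505 -2.6989  3.3455]
```

```bash
python3 -m inch '[{"translation":[0.8,-2.2,2.8],"spin":0},{"translation":[0.95,-2.7,3.4],"spin":0},{"translation":[0.95,-2.7,3.4],"spin":0},{"translation":[0.95,-2.7,3.4],"spin":0},{"translation":[0.95,-2.7,3.4],"spin":0},{"translation":[0.95,-2.7,3.4],"spin":0}]' >/dev/null; python3 leg.py "[.58,.33,.46]" .05
```

```text
t 16.925 p [0.2993 0.5813 0.5792] w 0.01201680171081483 F [-0.0471  0.1295 -1.8179]
q [-1.8258  0.2824  1.2025  1.0932 -0.75    1.6538  0.9639]
tool y az 103.43562514696416 z 0.5078445186187199 tilt 30.526186634054916 lean az -75.32912537836297
8 [-0.7122 -4.0911  2.6749]
```

```bash
python3 -m inch '[{"translation":[-0.7,-4.1,2.7],"spin":0},{"translation":[-0.7,-4.1,2.7],"spin":0},{"translation":[-0.7,-4.1,2.7],"spin":0},{"translation":[-0.7,-4.1,2.7],"spin":0},{"translation":[-0.7,-4.1,2.7],"spin":0},{"translation":[-0.7,-4.1,2.7],"spin":0},{"translation":[-0.7,-4.1,2.7],"spin":0},{"translation":[-0.7,-4.1,2.7],"spin":0}]' >/dev/null; python3 leg.py "[.62,.1,.42]" .047
```

```text
t 17.925 p [0.5884 0.3229 0.4525] w 0.011600722264535974 F [-0.108   2.0615 -1.4238]
q [-0.9427  0.5367  1.0861  1.1023 -1.0195  1.8509  1.6727]
tool y az 103.51198362710448 z 0.5118266043242089 tilt 30.79567507889969 lean az -74.86585796643348
5 [-1.7289 -4.1842 -0.4527]
```

```bash
python3 -m inch '[{"translation":[-1.7,-4.2,-0.4],"spin":0},{"translation":[-1.7,-4.2,-0.5],"spin":0},{"translation":[-1.7,-4.2,-0.5],"spin":0},{"translation":[-1.7,-4.1,-0.5],"spin":0},{"translation":[-1.7,-3,-0.5],"spin":0}]' >/dev/null; python3 leg.py "[.62,.1,.42]" .05; python3 - <<'E'
from plan import *
from h import st
s,M=st()
fin=np.array([.5446,-.1373,.15])-M[:,0]*.083;print(fin)
d=fin+[0,0,.1]-s["ee_pos"];print(M.T@d*100)
plan(s["joint_positions"],[fin+[0,0,.1],fin])
E
```

```text
t 18.55 p [0.6177 0.1031 0.4206] w 0.01176194386496407 F [ 0.1197  0.258  -1.5987]
q [-0.598   0.5708  1.0801  1.1334 -0.9773  1.9787  2.0157]
tool y az 103.22391293001867 z 0.5114137339225736 tilt 30.774293163370277 lean az -74.7180797410986
1 [-0.1325 -0.3357  0.1457]
t 18.55 p [0.6177 0.1031 0.4206] w 0.01176194386496407 F [ 0.1197  0.258  -1.5987]
q [-0.598   0.5708  1.0801  1.1334 -0.9773  1.9787  2.0157]
tool y az 103.22391293001867 z 0.5114137339225736 tilt 30.774293163370277 lean az -74.7180797410986
[ 0.5558 -0.1783  0.2213]
[ -4.5218 -27.3988 -12.5531]
rows 6 [-0.9765 -4.1825 -2.1811]
   p [ 0.5558 -0.1783  0.3213] yaz 103.9 tilt 30.7 lean -75 [-0.1943  0.6472  1.0861  1.2318 -0.8475  2.0361  2.5323]
rows 2 [ 4.2988 -2.5543  0.0557]
   p [ 0.5558 -0.1783  0.2213] yaz 103.9 tilt 30.7 lean -75 [-0.1751  0.6761  0.9811  1.3754 -0.8166  1.8554  2.6   ]
```

```bash
python3 - <<'E'
from plan import *
from h import st
s,M=st()
fin=np.array([.539,-.115,.17])-M[:,0]*.083;print(fin)
d=fin+[0,0,.05]-s["ee_pos"];print(M.T@d*100)
q=plan(s["joint_positions"],[fin+[0,0,.05],fin])
E
```

```text
t 18.55 p [0.6177 0.1031 0.4206] w 0.01176194386496407 F [ 0.1197  0.258  -1.5987]
q [-0.598   0.5708  1.0801  1.1334 -0.9773  1.9787  2.0157]
tool y az 103.22391293001867 z 0.5114137339225736 tilt 30.774293163370277 lean az -74.7180797410986
[ 0.5502 -0.156   0.2413]
[ -0.7681 -26.9575 -12.5191]
rows 6 [-0.3509 -4.1084 -2.1746]
   p [ 0.5502 -0.156   0.2913] yaz 103.9 tilt 30.7 lean -75 [-0.2651  0.6296  1.0939  1.3315 -0.8321  1.964   2.5418]
rows 1 [ 4.2991 -2.5553  0.0568]
   p [ 0.5502 -0.156   0.2413] yaz 103.9 tilt 30.7 lean -75 [-0.2682  0.6653  1.0778  1.401  -0.8428  1.8894  2.591 ]
```

```bash
python3 -m inch '[{"translation":[-0.1,-4.2,-2],"spin":0.5},{"translation":[-0.1,-4.2,-2],"spin":0.5},{"translation":[-0.1,-4.2,-2],"spin":0.5},{"translation":[-0.1,-4.2,-2],"spin":0.5},{"translation":[-0.1,-4,-2],"spin":0.5},{"translation":[-0.1,-2.8,-1.5],"spin":0}]' >/dev/null; python3 - <<'E'
from plan import *
from h import st
import cv2
from bench import optics
s,M=st()
fin=np.array([.539,-.115,.17])-M[:,0]*.083;print(fin)
d=fin-s["ee_pos"];print(M.T@d*100)
a=optics.camera("scene")[:,:,::-1]
cv2.imwrite("pics/s5.png",cv2.resize(a[40:240,180:380],None,fx=3,fy=3,interpolation=cv2.INTER_CUBIC))
E
```

```text
t 19.3 p [ 0.5461 -0.1318  0.3047] w 0.01201690672679499 F [-0.435  -0.3453 -1.707 ]
q [-0.3072  0.611   1.1042  1.3728 -0.8284  1.9344  2.4877]
tool y az 100.2498504862383 z 0.5096829691888062 tilt 30.72000798626156 lean az -75.2598680582669
[ 0.5498 -0.156   0.2414]
[ 4.1978 -5.333   0.0964]
```

View pics/s5.png

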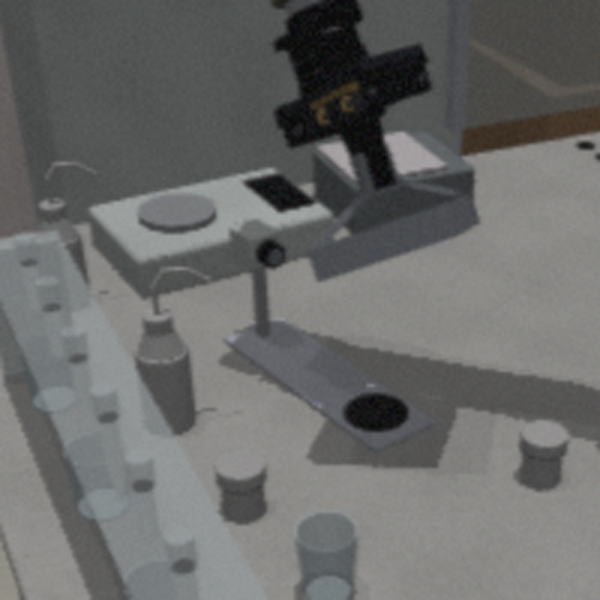

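```bash
python3 -m inch '[{"translation":[1.4,-1.8,0],"spin":-0.3},{"translation":[1.4,-1.8,0],"spin":-0.3},{"translation":[1.2,-1.5,0],"spin":-0.3},{"translation":[0,0,0],"spin":0},{"translation":[0,0,0],"spin":0},{"translation":[0,0,0],"spin":0}]' ; python3 - <<'E'
from h import *
import cv2
s,M=st();o=s["ee_pos"]+M[:,0]*.083;print("tray origin",o,"corner",o-M[:,1]*.083)
for n in("scene","top"):
    a=optics.camera(n)[:,:,::-1]
    c=a[60:260,180:400] if n=="scene" else a[130:290,320:520]
    cv2.imwrite(f"pics/{n}6.png",cv2.resize(c,None,fx=3.6,fy=3.6 if n=="top" else 3,interpolation=cv2.INTER_CUBIC) if n=="top" else cv2.resize(c,None,fx=3,fy=3,interpolation=cv2.INTER_CUBIC))
E
```

```text
time: 20.1
ee_pos: [0.5478, -0.1592, 0.2411]
eef_rot: [0.116, 0.707, 0.253, 0.65]
ft_force: [-0.1, -0.5, -2.5]
width: 0.0115
t 20.1 p [ 0.5478 -0.1592  0.2411] w 0.011525488384985383 F [-0.1353 -0.4577 -2.5031]
q [-0.2213  0.6561  1.0168  1.4189 -0.819   1.8408  2.5712]
tool y az 101.04456988479282 z 0.5094534731022389 tilt 30.67104538020852 lean az -75.58069884825187
tray origin [ 0.5372 -0.1182  0.1697] corner [ 0.5509 -0.1883  0.1274]
```

View pics/scene6.png

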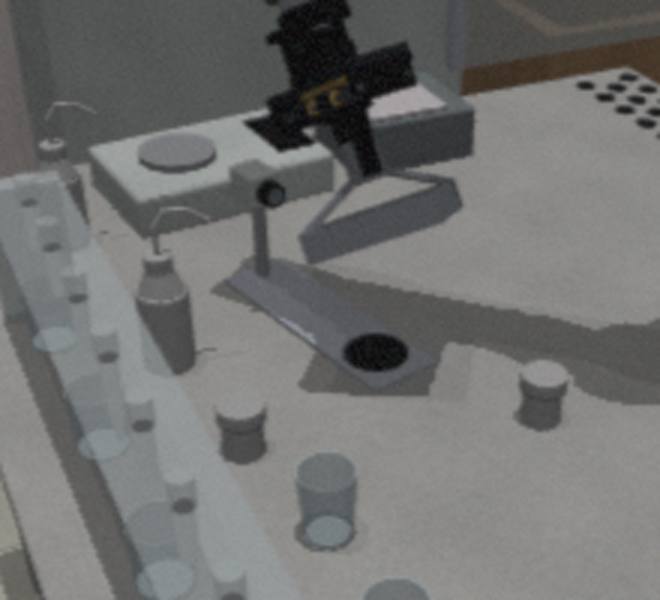

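View pics/top6.png

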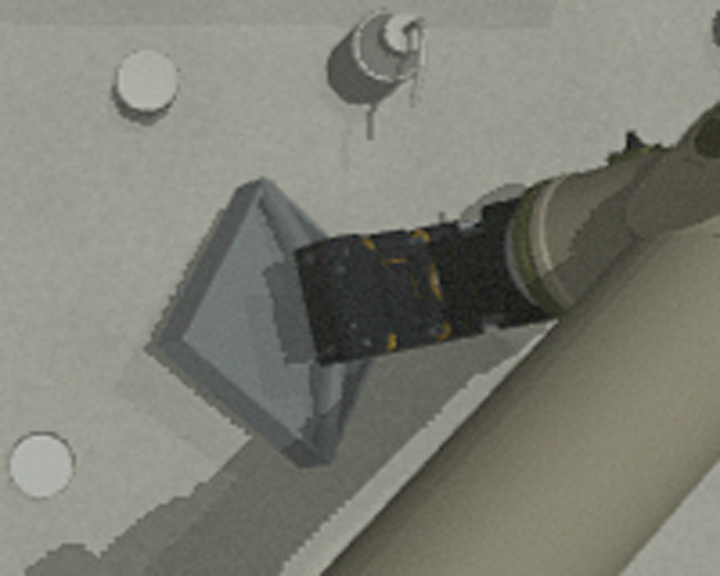

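```bash
python3 - <<'E'
from h import *
import cv2
for n in("scene","top"):
    a=optics.camera(n)[:,:,::-1]
    cv2.imwrite(f"pics/{n}7.png",cv2.resize(a,(800,500),interpolation=cv2.INTER_CUBIC))
    cv2.imwrite(f"pics/{n}7raw.png",a)
s,M=st()
# projected tray points
o=s["ee_pos"]+M[:,0]*.083;X=-M[:,1];Z=-M[:,0];Y=np.cross(Z,X)
for l in [(.079,0,.004),(.068,.011,.016),(.068,-.011,.016),(.045,.04,.016),(.045,-.04,.016),(.083,.022,.032),(.083,-.022,.032),(0,.1047,.032),(0,-.1047,.032),(-.1047,0,.032)]:
    w=o+X*l[0]+Y*l[1]+Z*l[2];print(l,proj("scene",w),proj("top",w))
E
```

```text
t 20.3 p [ 0.5476 -0.1593  0.2409] w 0.011420034356496859 F [-0.2476  0.0555 -2.3449]
q [-0.221   0.6561  1.0166  1.4192 -0.8188  1.8406  2.5714]
tool y az 101.02983170695819 z 0.5094711573798144 tilt 30.67269487366767 lean az -75.5772814280376
(0.079, 0, 0.004) [296.972  140.5188] [416.49   215.9542]
(0.068, 0.011, 0.016) [294.7287 137.7486] [415.7367 211.7158]
(0.068, -0.011, 0.016) [300.0358 135.7407] [417.559  219.7489]
(0.045, 0.04, 0.016) [290.9    139.6521] [407.0753 202.1351]
(0.045, -0.04, 0.016) [310.3896 132.2647] [413.7289 231.6753]
(0.083, 0.022, 0.032) [288.3231 134.7285] [423.0388 205.9285]
(0.083, -0.022, 0.032) [298.9233 130.8063] [426.7346 222.0676]
(0, 0.1047, 0.032) [278.8879 139.5374] [393.0166 178.4781]
(0, -0.1047, 0.032) [331.2239 120.0683] [410.8706 258.5225]
(-0.1047, 0, 0.032) [323.9989 124.6029] [369.9675 223.8094]
```

View pics/scene7.png

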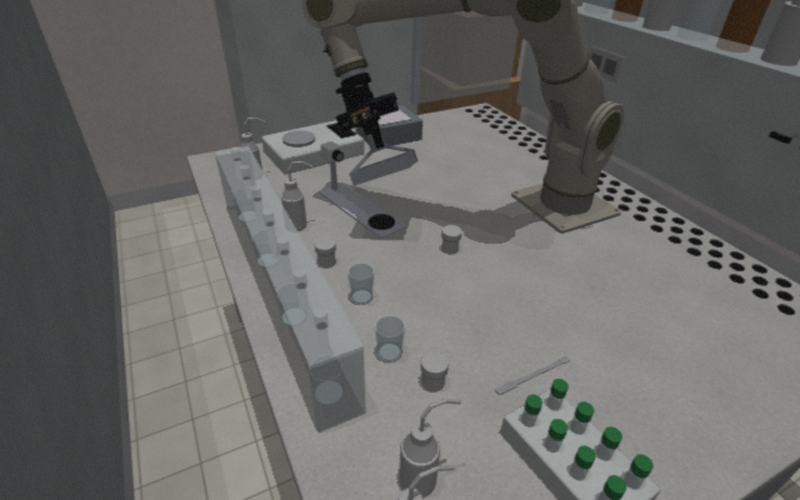

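View pics/top7.png

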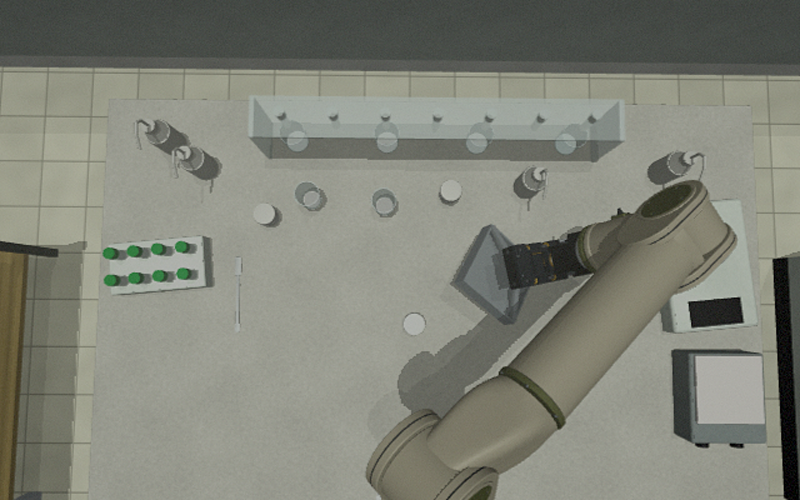

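```bash
python3 -m inch '[{"translation":[0,0,0],"spin":0},{"translation":[0,0,0],"spin":0},{"translation":[0,0,0],"spin":0},{"translation":[0,0,0],"spin":0}]' 1 45 && python3 - <<'E'
from h import *
s,M=st();o=s["ee_pos"]+M[:,0]*.083
print("tray",o,"vel",np.abs(s["joint_vel"]).max(),"angles x,y,z to vertical",np.arccos([-M[2,1],M[2,2],-M[2,0]]), "corner-lens",np.linalg.norm((o-M[:,1]*.083)[:2]-(np.array([.5446,-.1373])+.193*np.array([.237,-.972]))))
from bench import close_job
close_job()
E
```

```text
time: 20.8
ee_pos: [0.5477, -0.1592, 0.2411]
eef_rot: [0.116, 0.707, 0.253, 0.65]
ft_force: [-0.3, 0.1, -2.0]
width: 0.0114
t 20.8 p [ 0.5477 -0.1592  0.2411] w 0.011444002376670417 F [-0.3388  0.1466 -1.9762]
q [-0.2212  0.6557  1.0166  1.419  -0.8187  1.8405  2.5712]
tool y az 101.043214809602 z 0.5093323030229544 tilt 30.662667911851578 lean az -75.59378892207641
tray [ 0.5372 -0.1182  0.1697] vel 0.0013939464241975266 angles x,y,z to vertical [2.1052 1.5965 0.5352] corner-lens 0.1421448952828443
the job is handed in; nothing more can be done
```

I handed the job in at 20.8 s of the 42 s, with the tray held still and tilted over the pad. I could not see directly that all four plugs are in the cut corner.

**What I did:** I gripped the handle across its 12 mm thickness and lifted the tray. I then held it level over the pad with the cut corner facing the camera. The moves allow no direct tipping, so I carried the tray to the robot's left and pushed upward against the arm's reach limit, which made the tool lean. I then brought it back over the pad, keeping that lean.

**Last checks (tray position worked out from the tool pose):**

| Check | Measured | Limit |
|---|---|---|
| Tilt towards the camera | 30.6° | 16 to 37° |
| Sideways tilt | about 1.5° | under 10° |
| Tray height | 0.170 m | below 0.22 m |
| Cut corner height | about 0.13 m | above 0.02 m |
| Distance from pad centre | about 20 mm | below 60 mm |
| Corner to lens | 0.142 m | below 0.19 m |

- The tray looked clear of the station, and the outline in the top picture matched its expected pose. The jaws read 11.4 mm on the handle, so it had not slipped, and joint speeds were close to zero.
- **Bystanders:** they all looked unmoved in the last pictures.

**Not fully confirmed:**
- **Plugs:** the gripper hides the cut corner from both cameras. I saw the rear half of the tray empty and no plug on the visible table. The measured load stayed between about 1.7 and 2.6 N, too noisy to show one missing plug.
- **Tilt:** it is 30.6° rather than 25°. The lean drifted on the first way back, so I went back and tilted further for margin.
- **Jolt:** during that second tilt the wrist force briefly read 47 N, against a limit of 120 N, with the plugs in the tray.

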